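# Load the preserving bath and let its rack down on the winch

### The arm

A 6-joint arm with a two-finger parallel gripper is mounted at the origin on the work surface; the furniture and walls round the work are solid. World frame = base frame: x ahead of the robot, y to its left, z up, the work surface at z = 0. Lengths are in m, angles in rad, forces in N, time in s.
With the tool pointing down it reaches from about 0.325 to 0.75 m from the base axis. Payload 7.6 kg.
Tool frame: the origin (TCP) lies on the centre line of the jaws, within the pads' length; the fingertips stand 11 mm ahead of it and the grasp point (between the pads) lies 8 mm behind it; z points along the fingers, y is the line along which they close (so a half turn about z gives the same grasp; the last joint's range is limited). The gripper opens to 85 mm and grips with 20 to 120 N. Pads are 22 mm wide; open, the fingers measure 114 mm over their backs; the gripper's body (76 mm by 85 mm) begins 54 mm behind the grasp point. The pads swing forward as they close: fully open they stand 13 mm farther back than shut.
Start: joints at [-1.171, 0.052, 1.401, -0, 1.689, -0.07], TCP at [0.238, -0.468, 0.203] pointing down, gripper open.
Joint ranges: [-2.9, 2.9], [-0.91, 2.17], [0.12, 2.37], [-1.06, 4.2], [0.26, 2.73], [-2.93, 2.93]. Speed limits (rad/s): [2.57, 2.57, 3.01, 3.14, 3.14, 3.14].

### API

Orientations are given as a unit quaternion [w, x, y, z].
In Python, from bench import env gives the robot as it stands.
- The arm moves only by the shell command python3 inch.py [FORCE], which reads ROWS from standard input. ROWS is 1 to 12 rows, parted by a bar, with the numbers parted by spaces; each row has 7 numbers: the finger opening in m, then dx, dy, dz in shares of the most that a row can go, 1 being 50 mm, then a rotation vector rx, ry, rz in rad; each row shifts and turns the commanded pose from where the row before left it, along the tool's axes as they then stand; what a row does not reach is not made up. A row lasts 1/10 s, in which the tool goes at most 0.05 m and 0.15 rad, less where a joint would pass 70% of its speed; a pose out of reach is approached as far as the arm can. The fingers move at their own pace and stop on an object; FORCE is the grip in N (left out, the last holds). Time passes only in rows, so rows that do not move let the fingers close. It prints the time, the measured TCP pose, the force, the opening and the grip force at its end. Input that does not fit is refused with a message, and nothing moves.
- env.get_obs(): the state, without advancing time (a new reading comes with each control period).
- env.camera(name): name is "side" or "top"; returns the picture (384x512x3 uint8, red, green, blue); there is no depth.
- env.camera_model(name): a dict with "camera_matrix" (3x3 intrinsics, pixels), "world_from_camera" (4x4, takes a point from camera to world coordinates). Camera axes: x right, y down, z forward; pixel columns grow to the right and rows downward; lengths in m; the calibration is good to about 2 mm. A picture is of the moment at which its call begins. camera_model takes no time and is no camera call.
- env.sign_off(): hands the job in; it is judged then, once.
The state is a dict: "time": time; "qpos": joint angles; "qvel": joint speeds; "joint_torque": joint torques, N m; "eef_pos": TCP position; "tool_rot": TCP orientation; "wrist_force": force on the tool from outside, world axes, zero at the start; "ft_torque": the same for the moment, N m; "width": finger opening in m; "finger_force": force on a finger pad.
Only numpy, scipy, OpenCV 4.12 (cv2) and the standard library are available. Lean on these libraries where they do the work, as an engineer would, in place of code of your own. Each camera call takes 0.05 s, during which the arm holds its last target. There are 200 camera calls.

### The job

Stand every red-lidded preserve jar from the hob upright in the raised rack of the preserving bath, one to a pocket, then put the hold-down plate over the rack's centre post and turn it while pressing lightly until its slot drops over the key and it lies flat on the collar. Then lift the winch pawl and hold it up so that the crank turns back slowly under the load until the rack is all the way down in the bath, and let the pawl fall back onto the ratchet wheel.

Things in the scene. Friction and masses are not known exactly. Their poses are not given: they have to be found in the camera images.
- preserve_a: glass preserve jar with a red lid, round, 65 mm diameter, 100 mm tall, 0.3 to 0.6 kg; 3 or 4 such jars are there and all are alike. Origin: centre of its underside, z up when it stands. May be gripped across lid or glass
- preserve_b: glass preserve jar with a red lid, round, 65 mm diameter, 100 mm tall, 0.3 to 0.6 kg; 3 or 4 such jars are there and all are alike. Origin: centre of its underside, z up when it stands. May be gripped across lid or glass
- preserve_c: glass preserve jar with a red lid, round, 65 mm diameter, 100 mm tall, 0.3 to 0.6 kg; 3 or 4 such jars are there and all are alike. Origin: centre of its underside, z up when it stands. May be gripped across lid or glass
- preserve_d: glass preserve jar with a red lid, round, 65 mm diameter, 100 mm tall, 0.3 to 0.6 kg; 3 or 4 such jars are there and all are alike. Origin: centre of its underside, z up when it stands. May be gripped across lid or glass
- plate: loose steel hold-down plate, 140 mm (its x) by 110 mm (its y) by 5 mm, 0.25 kg, with a bail handle; it lies on the hob's glass, 5 mm above the worktop. Origin: centre of the underside, at the middle of the keyed slot, z up. The slot goes through the plate: 41 mm long along its x, 11 mm wide, with a 16 mm square opening in the middle. A half turn makes no difference
- plate_grip (a point): middle of the bail's top bar, 50 mm above the plate's origin; the bar has flat sides, 12 mm thick, 18 mm high, 92 mm long (80 mm between its legs), and runs along the plate's x axis (as the slot does)
- pocket_1 (a point): middle of the floor of the rack's front left pocket (seen from the robot): 73 mm square inside, fenced by wire 56 mm high. The point's x and y axes are the rack's own. Pockets are 110 mm apart in x and 80 mm in y
- pocket_2 (a point): middle of the floor of the rack's front right pocket (seen from the robot): 73 mm square inside, fenced by wire 56 mm high. The point's x and y axes are the rack's own. Pockets are 110 mm apart in x and 80 mm in y
- pocket_3 (a point): middle of the floor of the rack's back left pocket (seen from the robot): 73 mm square inside, fenced by wire 56 mm high. The point's x and y axes are the rack's own. Pockets are 110 mm apart in x and 80 mm in y
- pocket_4 (a point): middle of the floor of the rack's back right pocket (seen from the robot): 73 mm square inside, fenced by wire 56 mm high. The point's x and y axes are the rack's own. Pockets are 110 mm apart in x and 80 mm in y
- rack_post (a point): centre post of the rack, top of its 28 mm collar, 102 mm above the rack floor; axes are the rack's, z up. Above it: flat key 32 mm long (along x), 7 mm wide, 14 mm high, then a 14 mm round pilot pin, 17 mm high, tapering to a point. The plate's square opening finds the pin; the plate then lies on the key until its slot is turned in line, and drops 14 mm onto the collar
- rack (a joint): height of the rack: 0 m raised (floor 100 mm above the worktop, held by the pawl), 0.07 m fully down. The tank's walls are 120 mm (rack's x) and 105 mm (y) from the post, rim 140 mm above the worktop. 82 mm left of the post (its +y) a hanger strap rises 145 mm above the rack floor and runs to the lift's mast (157 mm left of the post, 260 mm high)
- crank (a joint): crank and ratchet wheel on the lift's shaft, geared to the rack: 0 rad raised, 3.5 rad fully down. 65 mm throw, on the lift's front; it turns by itself as the rack sinks, so keep clear of it. A damper on the shaft lets a freed rack sink by its own weight at about 6 to 12 mm/s
- pawl (a joint): the pawl's lever: 0 rad lying in the ratchet wheel, grows as the grip is lifted; the wheel is free from 0.14 rad on (about 20 mm of lift at the grip), stop at 0.6 rad. It falls back by its own weight and then catches the next tooth (a tooth is 10 mm of rack height). On a wheel at rest it lies between 0 and 0.13 rad
- pawl_grip (a point): middle of the black round grip, 18 mm thick, 56 mm long, at the left end of the pawl's lever, left of the lift, 168 mm above the worktop when down; the point's y axis runs along the grip, away from the hinge. Pinch it from above, front and back
- pawl_hinge (a point): the axis about which the pawl's lever turns (parallel to this point's x), 146 mm to the right of the grip and 8 mm lower

How it is judged:
On the way, in this order (a step that is already met when the one before it is completed fails the run):
1. all the jars stand in pockets of the rack ((distance between preserve_a and pocket_1 below 0.012 m or distance between preserve_a and pocket_2 below 0.012 m or distance between preserve_a and pocket_3 below 0.012 m or distance between preserve_a and pocket_4 below 0.012 m) and angle between each of preserve_a, preserve_b, preserve_c, preserve_d's own z axis and vertical below 0.12 rad and (distance between preserve_b and pocket_1 below 0.012 m or distance between preserve_b and pocket_2 below 0.012 m or distance between preserve_b and pocket_3 below 0.012 m or distance between preserve_b and pocket_4 below 0.012 m) and (distance between preserve_c and pocket_1 below 0.012 m or distance between preserve_c and pocket_2 below 0.012 m or distance between preserve_c and pocket_3 below 0.012 m or distance between preserve_c and pocket_4 below 0.012 m) and (distance between preserve_d and pocket_1 below 0.012 m or distance between preserve_d and pocket_2 below 0.012 m or distance between preserve_d and pocket_3 below 0.012 m or distance between preserve_d and pocket_4 below 0.012 m)), for 0.3 s.
2. the hold-down plate has dropped over the key and lies on the collar (z of plate in the frame of rack_post below 0.004 m and horizontal distance between plate and rack_post below 0.006 m and angle between the x axis of plate and the x axis of rack_post, either way round below 0.2 rad and angle between plate's own z axis and vertical below 0.06 rad), for 0.3 s.
3. the pawl is lifted clear of the wheel and the rack sinks (value of joint pawl above 0.11 rad and value of joint rack above 0.008 m), for 0.1 s.
4. the rack is all the way down (value of joint rack above 0.066 m), for 0.2 s.
At the end, for the whole second after the job is handed in: every jar upright (0.12 rad) within 12 mm of the middle of a pocket; plate on the collar (4 mm in height, 6 mm sideways, level), slot over the key (0.2 rad); rack down (over 0.066 m), pawl back on the wheel (under 0.16 rad), all at rest (all of step 1 and all of step 2 and value of joint rack above 0.066 m and value of joint pawl below 0.16 rad and linear speed of plate below 0.02 m/s); the robot touches nothing.
It fails at once if the rack runs down faster than 0.06 m/s (velocity of joint rack above 0.06 m/s).
Of preserve_a, preserve_b, preserve_c, preserve_d only 3 to 4 are there at a start; the rules pass over those that are not, and their reading is None.
At some moment in a run one of plate may be knocked a few centimetres aside while the robot is not near it.
Once in a run the grip may slacken for a moment while it holds something.
It also fails if it takes over 192 s, if anything falls off the work surface, if the arm or the gripper's body presses on something with over 40 N, if the wrist force passes 120 N, or if a joint passes its speed limit or range.

## Working session

There is one attempt and no reset: what is moved stays moved. The work goes in short steps, Python scripts to look and compute and a shell command to move; the robot and the scene stay as the last step left them, time stands still between calls to the robot, and variables do not carry over. Pictures are saved under pics/ and viewed, at most 14 in all, crops included, and the job is handed in when it is done.

```bash
ls; mkdir -p pics; python3 - <<'E'
from bench import env
import cv2,json
o=env.get_obs();print({k:(v if not hasattr(v,'round') else v) for k,v in o.items()})
for n in("side","top"):
    im=env.camera(n);cv2.imwrite(f"pics/{n}0.png",im[:,:,::-1]);m=env.camera_model(n);print(n,m["camera_matrix"],m["world_from_camera"])
E
```

```text
bench.py
inch.py
pics
{'time': 0.0, 'qpos': array([-1.17135366e+00,  5.28332373e-02,  1.40172484e+00,  1.76251946e-05,
        1.68859550e+00, -7.03205475e-02]), 'qvel': array([0.00027842, 0.00067303, 0.00193814, 0.00263856, 0.0025686 ,
       0.000861  ]), 'joint_torque': array([-1.17275071e-03, -3.81669259e+01, -3.60186410e+01, -1.11787065e-04,
        6.28041467e-03,  2.48329246e-05]), 'eef_pos': array([ 0.23753625, -0.46780451,  0.20177425]), 'tool_rot': array([-7.71352749e-04,  9.72541365e-01,  2.32728776e-01, -1.19220798e-04]), 'wrist_force': array([-0.4616378 , -0.40555817,  0.05881912]), 'ft_torque': array([-0.02092082, -0.07707723, -0.00381627]), 'finger_force': 0.0, 'width': 0.085524514857109}
side [[355.75615297   0.         250.22622633]
 [  0.         355.75615297 193.96009152]
 [  0.           0.           1.        ]] [[-0.9372934  -0.17960176  0.29870436  0.22474553]
 [-0.34811593  0.52472466 -0.77683932  0.80031897]
 [-0.01721583 -0.83211011 -0.5543432   0.68346244]
 [ 0.          0.          0.          1.        ]]
top [[490.39305448   0.         255.54561086]
 [  0.         490.39305448 183.14220058]
 [  0.           0.           1.        ]] [[ 0.02338964 -0.99568276  0.08982631  0.391631  ]
 [-0.99966735 -0.02231692  0.01292807  0.06051147]
 [-0.01086761 -0.09009881 -0.99587354  1.58431465]
 [ 0.          0.          0.          1.        ]]
```
View pics/side0.png

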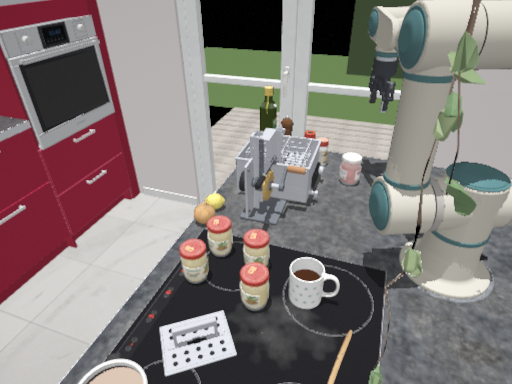

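View pics/top0.png

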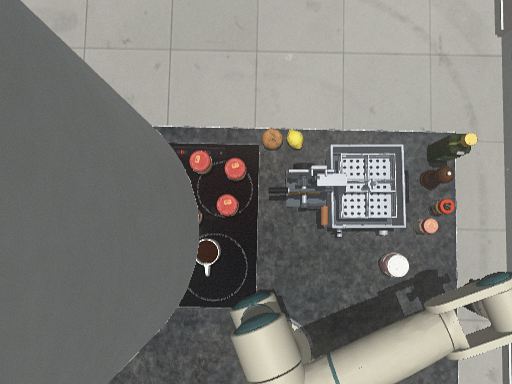

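```bash
cat > h.py <<'E'
import numpy as np,cv2
from bench import env
from scipy.spatial.transform import Rotation as R
M={n:env.camera_model(n) for n in("side","top")}
def ray(n,uv):
    T=M[n]["world_from_camera"];d=T[:3,:3]@np.linalg.solve(M[n]["camera_matrix"],[uv[0],uv[1],1.]);return T[:3,3],d
def onz(n,uv,z):
    o,d=ray(n,uv);return o+d*(z-o[2])/d[2]
def tri(a,b):
    "point nearest the side ray a and top ray b, and the gap"
    o1,d1=ray("side",a);o2,d2=ray("top",b)
    s=np.linalg.lstsq(np.c_[d1,-d2],o2-o1,rcond=None)[0];p,q=o1+s[0]*d1,o2+s[1]*d2
    return (p+q)/2,np.linalg.norm(p-q)
def proj(n,p):
    T=M[n]["world_from_camera"];c=M[n]["camera_matrix"]@(T[:3,:3].T@(np.array(p)-T[:3,3]));return c[:2]/c[2]
def blobs(im,lo,hi,amin=40):
    h=cv2.cvtColor(im,cv2.COLOR_RGB2HSV);h[...,0]=(h[...,0].astype(int)+90)%180
    m=cv2.inRange(h,np.array(lo),np.array(hi))
    n,l,s,c=cv2.connectedComponentsWithStats(m)
    return [(c[i].round(1),s[i]) for i in range(1,n) if s[i,4]>=amin]
E
python3 - <<'E'
from h import *
np.set_printoptions(precision=4,suppress=True)
t=cv2.imread("pics/top0.png")[:,:,::-1];s=cv2.imread("pics/side0.png")[:,:,::-1]
for n,im in(("top",t),("side",s)):
    for c,b in blobs(im,(80,130,90),(96,255,255)): print(n,c,b, onz(n,c,.1))
a=cv2.resize(t[135:240,262:412],None,fx=5.2,fy=5.2,interpolation=2)[:, :, ::-1]
cv2.imwrite("pics/c1.png",a)
b=cv2.resize(s[125:225,225:335],None,fx=5.5,fy=5.5,interpolation=2)[:, :, ::-1]
cv2.imwrite("pics/c2.png",b)
b=cv2.resize(s[225:375,145:285],None,fx=4,fy=4,interpolation=2)[:, :, ::-1]
cv2.imwrite("pics/c3.png",b)
E
```

```text
top [199.8 160.6] [189 150  22  22 263] [0.5908 0.2517 0.1   ]
top [234.6 168.3] [225 158  21  21 254] [0.5695 0.1447 0.1   ]
top [226.5 204.9] [216 194  22  22 266] [0.4574 0.1662 0.1   ]
top [446.4 205.6] [438 199  17  15 130] [ 0.4705 -0.4969  0.1   ]
side [ 57.7 169.8] [    0     0   139   303 17394] [1.2019 0.0549 0.1   ]
side [ 9.2 93. ] [   0   47   29   73 1017] [ 2.099  -0.5128  0.1   ]
side [309.7 135. ] [305 133  10   5  42] [ 0.4638 -0.4826  0.1   ]
side [219.3 229.6] [207 224  24   9  73] [0.5569 0.1638 0.1   ]
side [255.7 244.4] [243 239  26  10  82] [0.4493 0.1863 0.1   ]
side [192.7 255. ] [180 248  26  11  90] [0.5772 0.2705 0.1   ]
side [254.6 280.9] [240 270  29  16 114] [0.412  0.2977 0.1   ]
```

View pics/c1.png

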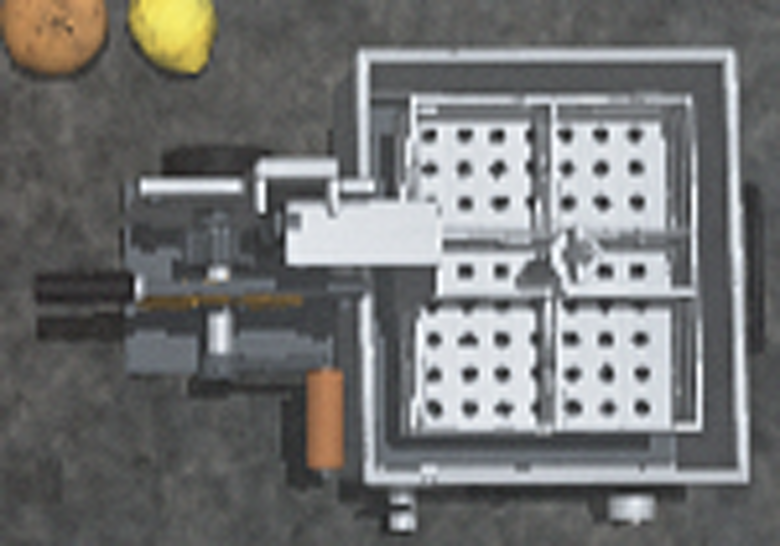

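View pics/c2.png

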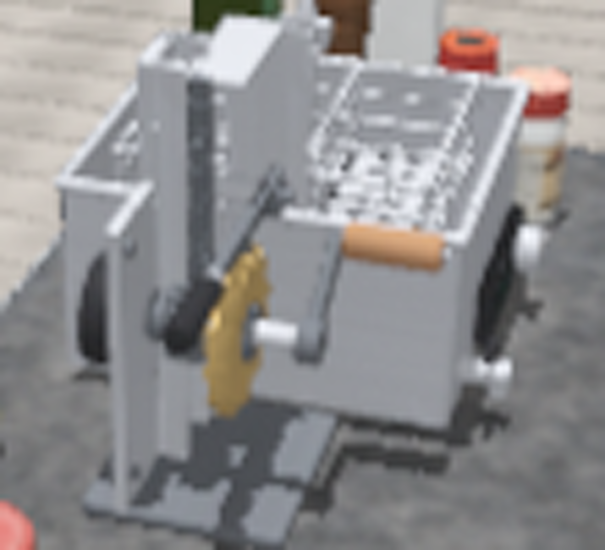

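View pics/c3.png

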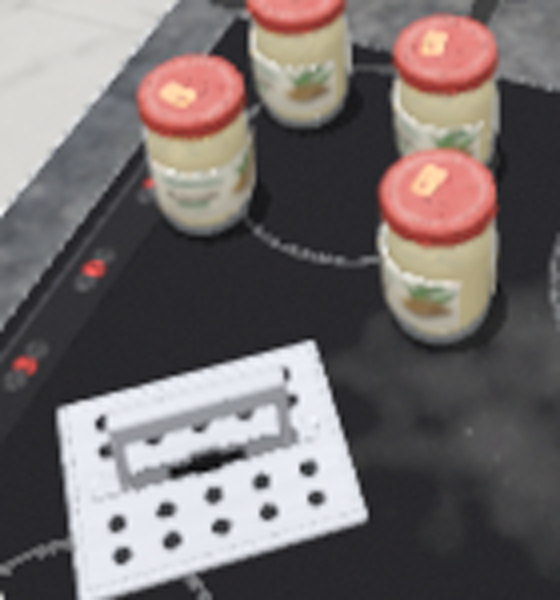

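```bash
python3 - <<'E'
from h import *
np.set_printoptions(precision=4,suppress=True)
t=cv2.imread("pics/top0.png")[:,:,::-1];s=cv2.imread("pics/side0.png")[:,:,::-1]
S={};
for n,im in(("top",t),("side",s)):
    for c,b in blobs(im,(80,100,90),(98,255,255),150):
        if c[0]<150 or c[0]>300: continue
        x,y,w,h,A=b; print(n,c,b)
        if n=="side":
            u=x+w/2-.5; v=y-.5+.5*w*.56; print("   lid",onz(n,(u,v),.105)); S[u]=(u,v)
        else: print("   lid",onz(n,c,.105), [tri(k,c) for k in S.values()])
for c,b in blobs(t,(80,100,90),(98,255,255),150):
    for k in S.values():
        p,g=tri(k,c)
        if g<.01: print("TRI",c,k,p,g)
C1=lambda x,y:(262+x/5.2-.4,135+y/5.2-.4);C2=lambda x,y:(225+x/5.5-.4,125+y/5.5-.4);C3=lambda x,y:(145+x/4-.4,225+y/4-.4)
for k in((360,52),(735,52),(748,478),(368,480)): print("rim",onz("top",C1(*k),.14))
for a,b in(((525,87),(748,478)),((460,240),(368,480)),((62,183),(360,52))): print("rimtri",tri(C2(*a),C1(*b)))
print("post tip",onz("top",C1(578,243),.23))
print("pawl",tri(C2(195,310),C1(85,287)),tri(C2(195,310),C1(85,325)),onz("top",C1(85,287),.168),onz("top",C1(85,325),.168),onz("side",C2(195,310),.168))
P=[onz("side",C3(*k),.01) for k in((60,408),(315,342),(368,520),(80,598))];print("plate",P,np.mean(P,0))
B=[onz("side",C3(*k),.055) for k in((118,440),(285,394))];print("bar",B,np.mean(B,0))
print(R.from_quat(np.roll(env.get_obs()["tool_rot"],-1)).as_matrix())
E
```

```text
top [199.6 160.5] [189 150  22  22 332]
   lid [0.5905 0.2517 0.105 ] []
top [234.6 168.2] [225 158  21  21 329]
   lid [0.5692 0.1444 0.105 ] []
top [226.6 204.8] [216 194  22  22 337]
   lid [0.4575 0.1655 0.105 ] []
side [218.8 225.1] [206 216  25  18 254]
   lid [0.5695 0.1437 0.105 ]
side [256.4 239.6] [243 229  26  20 287]
   lid [0.4586 0.1617 0.105 ]
side [193.3 249.4] [179 239  27  21 304]
   lid [0.5905 0.2479 0.105 ]
side [254.5 275.4] [239 262  31  25 414]
   lid [0.4223 0.2729 0.105 ]
TRI [199.6 160.5] (np.float64(192.0), np.float64(246.06)) [0.5894 0.251  0.108 ] 0.0014840222359490708
TRI [234.6 168.2] (np.float64(218.0), np.float64(222.5)) [0.5691 0.1444 0.1056] 2.204416754133211e-05
TRI [226.6 204.8] (np.float64(255.5), np.float64(235.78)) [0.4573 0.1653 0.1083] 0.00010716992484897024
TRI [226.6 204.8] (np.float64(254.0), np.float64(270.18)) [ 0.4611  0.173  -0.005 ] 0.0025817759407969674
rim [ 0.642  -0.1419  0.14  ]
rim [ 0.6466 -0.3556  0.14  ]
rim [ 0.4044 -0.362   0.14  ]
rim [ 0.3983 -0.1487  0.14  ]
rimtri (array([ 0.4038, -0.3623,  0.1393]), np.float64(0.0013073992773599212))
rimtri (array([ 0.398 , -0.1484,  0.1424]), np.float64(0.0006020879150291415))
rimtri (array([ 0.6385, -0.1429,  0.1408]), np.float64(0.006936147993232119))
post tip [ 0.5261 -0.246   0.23  ]
pawl (array([0.4996, 0.0132, 0.1709]), np.float64(0.0035556622842484015)) (array([0.4879, 0.0159, 0.174 ]), np.float64(0.01671729727843838)) [0.5015 0.0136 0.168 ] [0.4803 0.0132 0.168 ] [0.4993 0.0085 0.168 ]
plate [array([0.5931, 0.4147, 0.01  ]), array([0.4786, 0.3273, 0.01  ]), array([0.4084, 0.4188, 0.01  ]), array([0.5251, 0.5041, 0.01  ])] [0.5013 0.4162 0.01  ]
bar [array([0.5307, 0.4467, 0.055 ]), array([0.463 , 0.3939, 0.055 ])] [0.4969 0.4203 0.055 ]
[[ 0.8917  0.4527 -0.0006]
 [ 0.4527 -0.8917  0.0014]
 [ 0.0001 -0.0015 -1.    ]]
```

```bash
python3 - <<'E'
from h import *
np.set_printoptions(precision=4,suppress=True)
C1=lambda x,y:(262+x/5.2-.4,135+y/5.2-.4)
for k in((412,98),(692,98),(700,430),(410,432)): print("fence",onz("top",C1(*k),.156))
c=np.array([.5228,-.252]);a=.026;ex=np.array([np.cos(a),np.sin(a)]);ey=np.array([-ex[1],ex[0]])
for nm,x,y,z in(("tip",0,0,.233),("key+",.016,0,.216),("key-",-.016,0,.216),("f++",.0915,.0765,.156),("f+-",.0915,-.0765,.156),("f--",-.0915,-.0765,.156),("f-+",-.0915,.0765,.156)):
    u=proj("top",[*(c+x*ex+y*ey),z]);print(nm,(u-[262,135]+.4)*5.2)
for x,y in((-.055,.04),(-.055,-.04),(.055,.04),(.055,-.04)): print("pocket",c+x*ex+y*ey)
t=cv2.imread("pics/top0.png")
b=cv2.resize(t[155:215,340:400],None,fx=9,fy=9,interpolation=2);cv2.imwrite("pics/c4.png",b)
E
```

```text
fence [ 0.6136 -0.1692  0.156 ]
fence [ 0.617  -0.3267  0.156 ]
fence [ 0.4303 -0.3308  0.156 ]
fence [ 0.4254 -0.1695  0.156 ]
tip [590.5617 248.8839]
key+ [582.4971 222.1582]
key- [583.946  281.4596]
f++ [419.0283 100.4099]
f+- [690.9135  99.2683]
f-- [700.1541 424.5297]
f-+ [425.1063 425.3142]
pocket [ 0.4668 -0.2134]
pocket [ 0.4689 -0.2934]
pocket [ 0.5767 -0.2106]
pocket [ 0.5788 -0.2906]
```

View pics/c4.png

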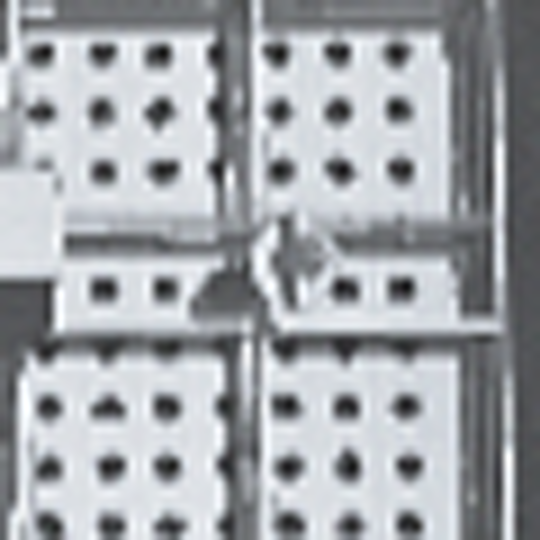

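The rows are not in the units I measure in: shifts go in shares of 50 mm. I convert before sending: -0.022 m is -0.44.

```bash
cat >> h.py <<'E'
def go(x,y,z,yaw=.026):
    "state, and the shift to a target in tool axes"
    np.set_printoptions(precision=4,suppress=True)
    o=env.get_obs();m=R.from_quat(np.roll(o["tool_rot"],-1)).as_matrix()
    e=m.T@(np.array([x,y,z])-o["eef_pos"]);w=np.arctan2(m[1,1],m[0,1]);k=(w-yaw+np.pi/2)%np.pi-np.pi/2
    t=R.from_matrix(m).as_matrix()[:,2]
    print("t",o["time"],"tcp",o["eef_pos"],"d",e,"rz",round(k,4),"tilt",t[:2],"F",o["wrist_force"],"w",o["width"],"ff",o["finger_force"],"q",o["qpos"])
E
echo '0.085 0 0 -0.44 0 0 -0.141 | 0.085 0 0 -0.44 0 0 -0.141 | 0.085 0 0 -0.44 0 0 -0.141 | 0.085 0 0 -0.44 0 0 -0.141 | 0.085 0 0 -0.44 0 0 -0.141 | 0.085 0 0 -0.44 0 0 -0.141 | 0.085 0 0 0 0 0 -0.141 | 0.085 0 0 0 0 0 -0.141' | python3 inch.py
python3 -c "
from h import *
go(.569,.1445,.25)"
```

```text
time: 0.9
eef_pos: [0.2378, -0.4683, 0.335]
tool_rot: [0.0, 0.695, 0.719, -0.0]
wrist_force: [-0.2, -0.5, -0.7]
width: 0.0848
finger_force: 0.0
t 0.9 tcp [ 0.2378 -0.4683  0.335 ] d [0.6016 0.3511 0.0847] rz 0.0068 tilt [ 0.0003 -0.0008] F [-0.1509 -0.4549 -0.6911] w 0.08482886667825512 ff 0.0 q [-1.1713  0.0662  1.1243  0.      1.9503 -1.2041]
```

In the tool's units: 0.043 m is 0.86, 0.025 m is 0.5.

```bash
echo '0.085 0.86 0.5 0 0 0 0 | 0.085 0.86 0.5 0 0 0 0 | 0.085 0.86 0.5 0 0 0 0 | 0.085 0.86 0.5 0 0 0 0 | 0.085 0.86 0.5 0 0 0 0 | 0.085 0.86 0.5 0 0 0 0 | 0.085 0.86 0.5 0 0 0 0 | 0.085 0.86 0.5 0 0 0 0 | 0.085 0.86 0.5 0 0 0 0 | 0.085 0.86 0.5 0 0 0 0 | 0.085 0.86 0.5 0 0 0 0' | python3 inch.py
python3 -c "
from h import *
go(.569,.1445,.16)
cv2.imwrite('pics/t1.png',env.camera('top')[:,:,::-1])"
```

```text
time: 2.0
eef_pos: [0.5003, 0.0142, 0.3343]
tool_rot: [-0.0, 0.697, 0.717, -0.0]
wrist_force: [0.6, -0.8, 0.7]
width: 0.0848
finger_force: 0.0
t 2.0 tcp [0.5003 0.0142 0.3343] d [0.1284 0.0723 0.1743] rz 0.0012 tilt [-0.0003 -0.0002] F [ 0.6402 -0.8074  0.7352] w 0.08479055947078536 ff 0.0 q [-0.0452 -0.0037  1.1971 -0.0003  1.9484 -0.0725]
```

View pics/t1.png

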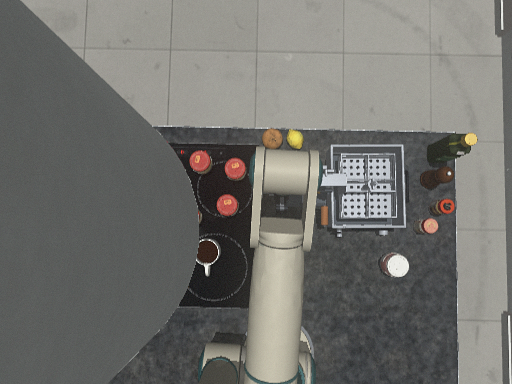

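```bash
echo '0.085 0.856 0.482 0 0 0 0 | 0.085 0.856 0.482 0 0 0 0 | 0.085 0.856 0.482 0 0 0 0 | 0.085 0 0 0.9 0 0 0 | 0.085 0 0 0.9 0 0 0 | 0.085 0 0 0.9 0 0 0 | 0.085 0 0 0.6 0 0 0 | 0.085 0 0 0 0 0 0' | python3 inch.py
python3 -c "
from h import *
go(.569,.1445,.086)"
```

```text
time: 2.85
eef_pos: [0.5659, 0.1419, 0.1635]
tool_rot: [-0.003, 0.697, 0.717, -0.004]
wrist_force: [0.2, 0.6, -0.1]
width: 0.0846
finger_force: 0.0
t 2.85 tcp [0.5659 0.1419 0.1635] d [0.0027 0.004  0.0775] rz 0.0011 tilt [-0.0107 -0.0021] F [ 0.1557  0.5867 -0.073 ] w 0.08459279232367008 ff 0.0 q [ 0.1824  0.2402  1.2712 -0.0001  1.6411  0.1553]
```

```bash
echo '0.085 0.03 0.04 0.7 0 0 0 | 0.085 0 0 0.7 0 0 0 | 0.085 0 0 0.12 0 0 0 | 0.085 0 0 0 0 0 0' | python3 inch.py
python3 -c "
from h import *
go(.569,.1445,.086)"
```

```text
time: 3.25
eef_pos: [0.5708, 0.1439, 0.0945]
tool_rot: [-0.0, 0.698, 0.717, -0.0]
wrist_force: [-0.1, 0.3, 0.9]
width: 0.085
finger_force: 0.0
t 3.25 tcp [0.5708 0.1439 0.0945] d [ 0.0006 -0.0018  0.0085] rz 0.0009 tilt [-0.0002 -0.0001] F [-0.0725  0.3083  0.9414] w 0.08499278884704799 ff 0.0 q [ 0.1843  0.2879  1.354  -0.0001  1.4999  0.1574]
```

In the tool's units: 0.007 m is 0.14, -0.002 m is -0.04.

```bash
echo '0.085 0 -0.04 0.14 0 0 0 | 0.06 0 0 0 0 0 0 | 0.06 0 0 0 0 0 0 | 0.06 0 0 0 0 0 0 | 0.06 0 0 0 0 0 0 | 0.06 0 0 0 0 0 0' | python3 inch.py 70
python3 -c "
from h import *
go(.569,.1445,.37)"
```

```text
time: 3.85
eef_pos: [0.5687, 0.1439, 0.0868]
tool_rot: [0.0, 0.697, 0.717, 0.0]
wrist_force: [-0.1, -0.4, 0.2]
width: 0.06
finger_force: 0.0
t 3.85 tcp [0.5687 0.1439 0.0868] d [ 0.0005  0.0004 -0.2832] rz 0.001 tilt [ 0.0004 -0.    ] F [-0.1447 -0.401   0.2019] w 0.060024348329771604 ff 0.0 q [ 0.185   0.2881  1.3695 -0.0001  1.4836  0.158 ]
```

```bash
echo '0.045 0 0 0 0 0 0 | 0.045 0 0 0 0 0 0 | 0.045 0 0 0 0 0 0' | python3 inch.py 70
python3 -c "
from h import *
go(.569,.1445,.37)
cv2.imwrite('pics/s1.png',env.camera('side')[:,:,::-1])"
```

```text
time: 4.15
eef_pos: [0.5686, 0.1439, 0.0865]
tool_rot: [0.0, 0.697, 0.717, -0.0]
wrist_force: [-0.1, -0.2, -0.1]
width: 0.045
finger_force: 0.0
t 4.15 tcp [0.5686 0.1439 0.0865] d [ 0.0006  0.0004 -0.2835] rz 0.001 tilt [-0.0001 -0.0001] F [-0.1066 -0.2269 -0.137 ] w 0.044956563618665665 ff 0.0 q [ 0.185   0.2884  1.3698 -0.0001  1.4835  0.158 ]
```

View pics/s1.png

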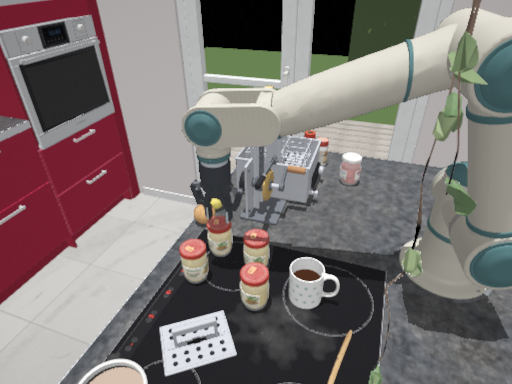

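```bash
python3 - <<'E'
from h import *
s=cv2.imread("pics/s1.png")
for p in((.5686,.1439,.0755),(.5686,.1439,.0865),(.5686,.1439,.105),(.5686,.1439,.15),(.5686,.1439,.17)):print(p,proj("side",p),proj("top",p))
cv2.imwrite("pics/c5.png",cv2.resize(s[140:265,165:275],None,fx=4.5,fy=4.5,interpolation=2))
E
```

```text
(0.5686, 0.1439, 0.0755) [219.01494037 231.30737255] [235.27095509 169.54809917]
(0.5686, 0.1439, 0.0865) [218.74183737 228.09765621] [235.08487344 169.12722112]
(0.5686, 0.1439, 0.105) [218.27447991 222.60491225] [234.76574819 168.40542603]
(0.5686, 0.1439, 0.15) [217.09361076 208.72643074] [233.95553498 166.57289192]
(0.5686, 0.1439, 0.17) [216.5477042  202.31051741] [233.57908782 165.72144659]
```

View pics/c5.png

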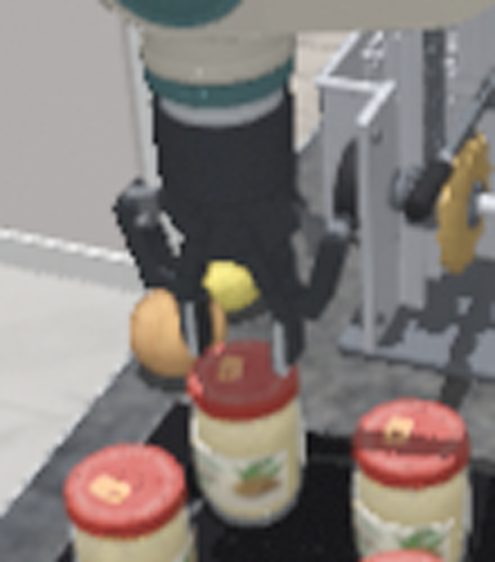

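```bash
echo '0.045 0 0 0.04 0 0 0 | 0.045 0 0 0.04 0 0 0 | 0.045 0 0 0 0 0 0' | python3 inch.py
python3 -c "
from h import *
go(.569,.1445,.37)
t=env.camera('top')[:,:,::-1]
cv2.imwrite('pics/c6.png',cv2.resize(t[110:235,180:300],None,fx=4.5,fy=4.5,interpolation=2))"
```

```text
time: 4.5
eef_pos: [0.5683, 0.1439, 0.082]
tool_rot: [-0.0, 0.697, 0.717, -0.0]
wrist_force: [-0.5, -0.6, -0.2]
width: 0.0448
finger_force: 0.0
t 4.5 tcp [0.5683 0.1439 0.082 ] d [ 0.0005  0.0005 -0.288 ] rz 0.001 tilt [-0.0009 -0.0003] F [-0.4904 -0.642  -0.2329] w 0.04477711715544262 ff 0.0 q [ 0.185   0.2921  1.3746 -0.0001  1.4758  0.158 ]
```

View pics/c6.png

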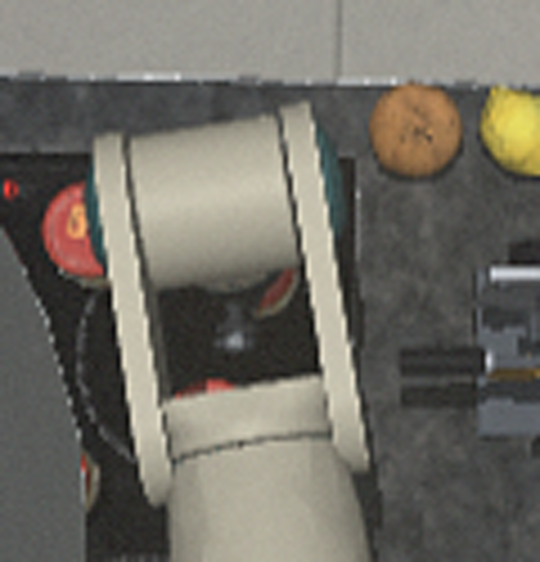

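```bash
echo '0.085 0 0 -0.2 0 0 0 | 0.085 0 0 0 0 0 0 | 0.085 0 0 0 0 0 0 | 0.085 0 0 0 0 0 0 | 0.085 0 0 0 0 0 0 | 0.085 0 0 0.24 0 0 0 | 0.085 0 0 0.24 0 0 0 | 0.085 0 0 0 0 0 0 | 0.06 0 0 0 0 0 0 | 0.06 0 0 0 0 0 0 | 0.06 0 0 0 0 0 0 | 0.06 0 0 0 0 0 0' | python3 inch.py 50
python3 -c "
from h import *
go(.569,.1445,.37)"
```

```text
time: 5.75
eef_pos: [0.5699, 0.144, 0.0705]
tool_rot: [0.001, 0.698, 0.717, 0.002]
wrist_force: [1.2, -0.2, 5.7]
width: 0.0599
finger_force: 2.8
t 5.75 tcp [0.5699 0.144  0.0705] d [ 0.0006  0.0003 -0.2995] rz 0.001 tilt [0.0039 0.0004] F [ 1.1832 -0.2452  5.718 ] w 0.059908112835233784 ff 2.80003470426891 q [ 0.1849  0.3026  1.3857 -0.0003  1.4494  0.158 ]
```

In the tool's units: 0.012 m is 0.24, -0.01 m is -0.2.

```bash
echo '0.085 0 0 -0.2 0 0 0 | 0.085 0 0 0 0 0 0 | 0.085 0 0 0 0 0 0 | 0.085 0 0 0 0 0 0 | 0.085 0 0 0 0 0 0 | 0.085 0 0 0.24 0 0 0 | 0.085 0 0 0.24 0 0 0 | 0.085 0 0 0 0 0 0' | python3 inch.py 50
python3 -c "
from h import *
go(.569,.1445,.37)"
```

```text
time: 6.55
eef_pos: [0.5668, 0.1435, 0.0512]
tool_rot: [-0.001, 0.698, 0.717, -0.002]
wrist_force: [-0.6, 0.2, -0.3]
width: 0.0851
finger_force: 0.0
t 6.55 tcp [0.5668 0.1435 0.0512] d [ 0.0006  0.0005 -0.3188] rz 0.001 tilt [-0.0052 -0.0011] F [-0.6228  0.1819 -0.339 ] w 0.08505774176698624 ff 0.0 q [ 0.1849  0.3205  1.4042 -0.0001  1.4222  0.158 ]
```

In the tool's units: 0.004 m is 0.08.

```bash
echo '0.085 0 0 0.08 0 0 0 | 0.085 0 0 0 0 0 0 | 0.06 0 0 0 0 0 0 | 0.06 0 0 0 0 0 0 | 0.06 0 0 0 0 0 0 | 0.06 0 0 0 0 0 0 | 0.06 0 0 0 0 0 0' | python3 inch.py 60
python3 -c "
from h import *
go(.569,.1445,.37)
cv2.imwrite('pics/c7.png',cv2.resize(env.camera('side')[140:265,165:275,::-1],None,fx=4.5,fy=4.5,interpolation=2))"
```

```text
time: 7.25
eef_pos: [0.5693, 0.144, 0.0517]
tool_rot: [0.001, 0.698, 0.717, 0.001]
wrist_force: [-0.5, -0.0, 5.8]
width: 0.0621
finger_force: 65.6
t 7.25 tcp [0.5693 0.144  0.0517] d [ 0.0006  0.0004 -0.3183] rz 0.001 tilt [0.0021 0.0003] F [-0.4923 -0.0173  5.7607] w 0.06208390337378933 ff 65.63117265701294 q [ 0.185   0.3206  1.403  -0.0001  1.4159  0.158 ]
```

View pics/c7.png

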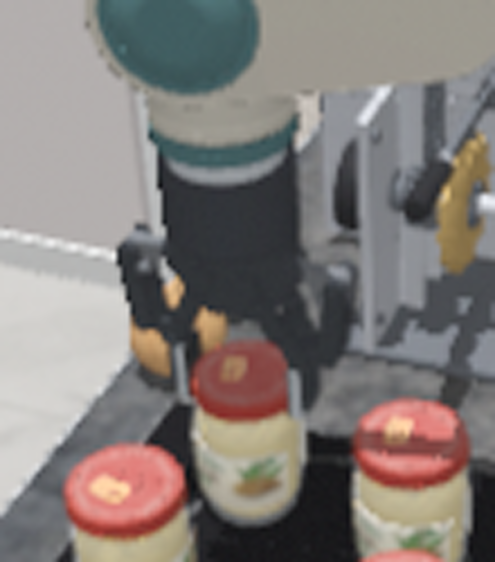

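In the tool's units: -0.049 m is -0.98, -0.045 m is -0.9.

```bash
echo '0.06 0 0 -0.2 0 0 0 | 0.06 0 0 -0.9 0 0 0 | 0.06 0 0 -0.98 0 0 0 | 0.06 0 0 -0.98 0 0 0 | 0.06 0 0 -0.98 0 0 0 | 0.06 0 0 -0.98 0 0 0 | 0.06 0 0 -0.6 0 0 0 | 0.06 0 0 0 0 0 0' | python3 inch.py 60
python3 -c "
from h import *
go(.579,-.286,.33)"
```

```text
time: 8.1
eef_pos: [0.5693, 0.1441, 0.3371]
tool_rot: [0.003, 0.697, 0.717, 0.004]
wrist_force: [0.5, 0.3, -2.8]
width: 0.0623
finger_force: 67.6
t 8.1 tcp [0.5693 0.1441 0.3371] d [-0.4302 -0.0019  0.0065] rz 0.001 tilt [0.0085 0.0015] F [ 0.5329  0.3352 -2.7592] w 0.062272831815906184 ff 67.59584426879883 q [ 0.1851  0.2439  0.9231 -0.0001  1.9659  0.158 ]
```

In the tool's units: -0.05 m is -1, -0.03 m is -0.6.

```bash
echo '0.06 -0.6 0 0 0 0 0 | 0.06 -1 0 0 0 0 0 | 0.06 -1 0 0 0 0 0 | 0.06 -1 0 0 0 0 0 | 0.06 -1 0 0 0 0 0 | 0.06 -1 0 0 0 0 0 | 0.06 -1 0 0 0 0 0 | 0.06 -1 0 0 0 0 0 | 0.06 -1 -0.04 0 0 0 0 | 0.06 0 0 0 0 0 0 | 0.06 0 0 0.6 0 0 0 | 0.06 0 0 0 0 0 0' | python3 inch.py 60
python3 -c "
from h import *
go(.579,-.286,.215)
t=env.camera('top')[:,:,::-1]
cv2.imwrite('pics/t2.png',t)"
```

```text
time: 9.3
eef_pos: [0.5767, -0.2853, 0.2937]
tool_rot: [-0.006, 0.698, 0.716, -0.002]
wrist_force: [-0.6, 1.2, -4.7]
width: 0.0622
finger_force: 67.7
t 9.3 tcp [ 0.5767 -0.2853  0.2937] d [-0.0013  0.0032  0.0786] rz 0.0005 tilt [-0.0114  0.0066] F [-0.6086  1.2057 -4.6527] w 0.0622498096275546 ff 67.69546866416931 q [-0.5169  0.4212  0.7918  0.0001  1.9417 -0.5433]
```

The rows are not in the units I measure in: shifts go in shares of 50 mm. I convert before sending: 0.04 m is 0.8, 0.03 m is 0.6.

```bash
echo '0.06 0 0 0.8 0 0 0 | 0.06 0 0 0.6 0 0 0 | 0.06 0 0 0 0 0 0 | 0.06 0 0 0 0 0 0' | python3 inch.py 60
python3 -c "
from h import *
go(.579,-.286,.15)
s=env.camera('side')[:,:,::-1]
cv2.imwrite('pics/s2.png',s)
for c,b in blobs(s[:,:,::-1],(80,100,90),(98,255,255),60): print(c,b)
print(proj('side',(.579,-.286,.268)))"
```

```text
time: 9.75
eef_pos: [0.5784, -0.2856, 0.2329]
tool_rot: [0.0, 0.697, 0.717, 0.0]
wrist_force: [0.3, -0.9, -2.3]
width: 0.0628
finger_force: 45.8
t 9.75 tcp [ 0.5784 -0.2856  0.2329] d [-0.0004  0.0006  0.0829] rz 0.0016 tilt [ 0.0002 -0.0002] F [ 0.2785 -0.876  -2.2893] w 0.06277823795914816 ff 45.80364525318146 q [-0.5158  0.3971  0.9428 -0.0001  1.8013 -0.5434]
[ 57.9 169.5] [    0     0   139   304 17646]
[ 9.3 93. ] [   0   47   29   73 1042]
[267.  103.7] [258  99  18  10 133]
[309.7 134.2] [305 131  10   7  61]
[256.5 239.7] [243 229  26  20 285]
[193.4 249.7] [179 239  27  21 300]
[254.5 275.3] [239 262  31  25 420]
[266.2884 107.1534]
```

```bash
echo '0.06 0 0 0 0 0 0 | 0.06 0 0 0 0 0 0' | python3 inch.py 60
python3 -c "
from h import *
go(.579,-.286,.15)
s=env.camera('side')[:,:,::-1]
for c,b in blobs(s[:,:,::-1],(80,100,90),(98,255,255),60)[2:3]: print(c,b)
print(proj('side',(.579,-.286,.286)))
cv2.imwrite('pics/c8.png',cv2.resize(s[70:190,215:325],None,fx=4.5,fy=4.5,interpolation=2))"
```

```text
time: 10.0
eef_pos: [0.5788, -0.2862, 0.2339]
tool_rot: [0.002, 0.697, 0.717, 0.0]
wrist_force: [0.2, 1.0, -3.6]
width: 0.0624
finger_force: 66.1
t 10.0 tcp [ 0.5788 -0.2862  0.2339] d [ 0.0003 -0.      0.0839] rz 0.0011 tilt [ 0.003  -0.0018] F [ 0.1507  0.9987 -3.5971] w 0.06236834089311023 ff 66.12940907478333 q [-0.5164  0.3961  0.9421 -0.0001  1.7999 -0.5434]
[267.1 103.5] [258  99  18   9 128]
[266.3311 101.859 ]
```

View pics/c8.png

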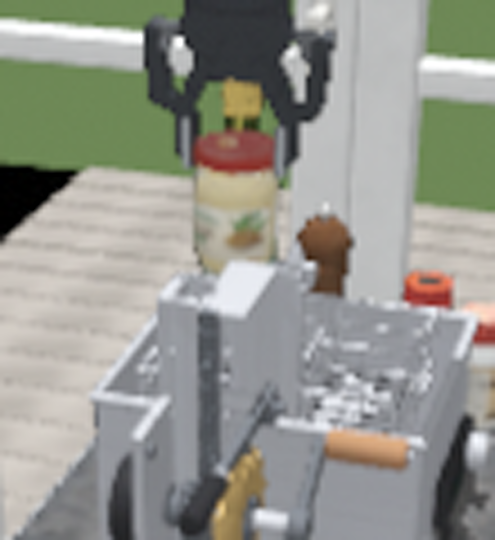

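```bash
echo '0.06 0 0 0.6 0 0 0 | 0.06 0 0 0.4 0 0 0 | 0.06 0 0 0.4 0 0 0 | 0.06 0 0 0 0 0 0' | python3 inch.py 60
python3 -c "
from h import *
go(.579,-.286,.147)"
```

```text
time: 10.45
eef_pos: [0.577, -0.2852, 0.1584]
tool_rot: [-0.003, 0.697, 0.717, -0.001]
wrist_force: [-0.6, 0.9, -4.0]
width: 0.0629
finger_force: 66.7
t 10.45 tcp [ 0.577  -0.2852  0.1584] d [-0.0008  0.0021  0.0114] rz 0.001 tilt [-0.005   0.0028] F [-0.6275  0.897  -4.0073] w 0.06293862364783358 ff 66.68771624565125 q [-0.5165  0.4103  1.0732 -0.0001  1.6639 -0.5435]
```

In the pocket without contact; lower the rest and watch for the floor.

In the tool's units: 0.005 m is 0.1, 0.004 m is 0.08.

```bash
echo '0.06 0 0 0.1 0 0 0 | 0.06 0 0 0.08 0 0 0 | 0.06 0 0 0 0 0 0 | 0.06 0 0 0 0 0 0' | python3 inch.py 60
python3 -c "
from h import *
go(.579,-.286,.147)"
```

```text
time: 10.85
eef_pos: [0.5784, -0.2861, 0.1534]
tool_rot: [0.001, 0.697, 0.717, 0.0]
wrist_force: [-1.2, -0.3, -2.6]
width: 0.0622
finger_force: 66.7
t 10.85 tcp [ 0.5784 -0.2861  0.1534] d [0.     0.0006 0.0064] rz 0.001 tilt [ 0.001  -0.0006] F [-1.1796 -0.2567 -2.5835] w 0.06224713021517856 ff 66.68819189071655 q [-0.5165  0.4108  1.0824 -0.0001  1.6472 -0.5435]
```

In the tool's units: 0.003 m is 0.06, 0.001 m is 0.02.

```bash
echo '0.06 0 0 0.06 0 0 0 | 0.06 0 0 0.06 0 0 0 | 0.06 0 0 0.02 0 0 0 | 0.06 0 0 0 0 0 0 | 0.06 0 0 0 0 0 0' | python3 inch.py 60
python3 -c "
from h import *
go(.579,-.286,.147)"
```

```text
time: 11.35
eef_pos: [0.5784, -0.2861, 0.1463]
tool_rot: [0.001, 0.698, 0.717, 0.0]
wrist_force: [0.4, 0.9, 1.5]
width: 0.0625
finger_force: 67.2
t 11.35 tcp [ 0.5784 -0.2861  0.1463] d [ 0.0001  0.0006 -0.0007] rz 0.0009 tilt [ 0.0008 -0.0006] F [0.4445 0.8726 1.468 ] w 0.06250436216685194 ff 67.1966278553009 q [-0.5165  0.4137  1.0929 -0.0002  1.6339 -0.5435]
```

In the tool's units: -0.045 m is -0.9, -0.04 m is -0.8.

```bash
echo '0.085 0 0 0 0 0 0 | 0.085 0 0 0 0 0 0 | 0.085 0 0 0 0 0 0 | 0.085 0 0 -0.4 0 0 0 | 0.085 0 0 -0.8 0 0 0 | 0.085 0 0 -0.9 0 0 0 | 0.085 0 0 -0.9 0 0 0 | 0.085 0 0 -0.4 0 0 0 | 0.085 0 0 0 0 0 0' | python3 inch.py 60
python3 -c "
from h import *
go(.5905,.2515,.3)"
```

```text
time: 12.25
eef_pos: [0.5789, -0.2863, 0.3203]
tool_rot: [0.004, 0.697, 0.717, 0.001]
wrist_force: [-0.2, 0.3, 0.1]
width: 0.0851
finger_force: 0.0
t 12.25 tcp [ 0.5789 -0.2863  0.3203] d [0.5374 0.026  0.0183] rz 0.001 tilt [ 0.007 -0.004] F [-0.2275  0.3461  0.098 ] w 0.08510863433396222 ff 0.0 q [-0.5165  0.4233  0.7358 -0.      1.9744 -0.5435]
```

In the tool's units: 0.0489 m is 0.978, 0.0024 m is 0.048.

```bash
echo '0.085 0.978 0.048 0 0 0 0 | 0.085 0.978 0.048 0 0 0 0 | 0.085 0.978 0.048 0 0 0 0 | 0.085 0.978 0.048 0 0 0 0 | 0.085 0.978 0.048 0 0 0 0 | 0.085 0.978 0.048 0 0 0 0 | 0.085 0.978 0.048 0 0 0 0 | 0.085 0.978 0.048 0 0 0 0 | 0.085 0.978 0.048 0 0 0 0 | 0.085 0.978 0.048 0 0 0 0 | 0.085 0.978 0.048 0 0 0 0 | 0.085 0 0 0 0 0 0' | python3 inch.py
echo '0.085 0 0 1 0 0 0 | 0.085 0 0 1 0 0 0 | 0.085 0 0 1 0 0 0 | 0.085 0 0 0.4 0 0 0 | 0.085 0 0 0 0 0 0 | 0.085 0 0 0 0 0 0' | python3 inch.py
python3 -c "
from h import *
go(.5905,.2515,.0517)"
```

```text
time: 13.45
eef_pos: [0.5886, 0.2582, 0.3117]
tool_rot: [-0.002, 0.695, 0.719, -0.002]
wrist_force: [0.3, -0.1, 0.5]
width: 0.0848
finger_force: 0.0
time: 14.05
eef_pos: [0.5901, 0.2522, 0.1458]
tool_rot: [0.0, 0.698, 0.716, -0.0]
wrist_force: [0.4, 0.8, 0.2]
width: 0.085
finger_force: 0.0
t 14.05 tcp [0.5901 0.2522 0.1458] d [-0.0006  0.0004  0.0941] rz 0.0007 tilt [-0.0001 -0.0002] F [0.4142 0.8023 0.1984] w 0.0850303639270396 ff 0.0 q [ 0.3464  0.4047  1.1053 -0.0001  1.6317  0.3197]
```

In the tool's units: 0.04 m is 0.8, 0.035 m is 0.7.

```bash
echo '0.085 0 0 0.8 0 0 0 | 0.085 0 0 0.7 0 0 0 | 0.085 0 0 0.4 0 0 0 | 0.085 0 0 0 0 0 0 | 0.085 0 0 0 0 0 0 | 0.06 0 0 0 0 0 0 | 0.06 0 0 0 0 0 0 | 0.06 0 0 0 0 0 0 | 0.06 0 0 0 0 0 0 | 0.06 0 0 0 0 0 0' | python3 inch.py 60
python3 -c "
from h import *
go(.577,-.207,.33)"
```

```text
time: 15.05
eef_pos: [0.5919, 0.253, 0.0541]
tool_rot: [0.001, 0.698, 0.717, 0.003]
wrist_force: [0.2, 0.1, 6.6]
width: 0.0628
finger_force: 66.1
t 15.05 tcp [0.5919 0.253  0.0541] d [-0.459  -0.0257 -0.2768] rz 0.0009 tilt [0.0055 0.0018] F [0.2291 0.0751 6.5621] w 0.06279670518192922 ff 66.1173927783966 q [ 0.3467  0.4667  1.2106 -0.0001  1.4585  0.3198]
```

In the tool's units: -0.049 m is -0.98, -0.045 m is -0.9.

```bash
echo '0.06 0 0 -0.2 0 0 0 | 0.06 0 0 -0.9 0 0 0 | 0.06 0 0 -0.98 0 0 0 | 0.06 0 0 -0.98 0 0 0 | 0.06 0 0 -0.98 0 0 0 | 0.06 0 0 -0.98 0 0 0 | 0.06 0 0 -0.66 0 0 0 | 0.06 -0.6 0 0 0 0 0 | 0.06 -0.98 -0.06 0 0 0 0 | 0.06 -0.98 -0.06 0 0 0 0 | 0.06 -0.98 -0.06 0 0 0 0' | python3 inch.py 60
echo '0.06 -0.98 -0.06 0 0 0 0 | 0.06 -0.98 -0.06 0 0 0 0 | 0.06 -0.98 -0.06 0 0 0 0 | 0.06 -0.98 -0.06 0 0 0 0 | 0.06 -0.98 -0.06 0 0 0 0 | 0.06 -0.74 -0.04 0 0 0 0 | 0.06 0 0 0 0 0 0 | 0.06 0 0 0 0 0 0' | python3 inch.py 60
python3 -c "
from h import *
go(.577,-.207,.22)"
```

```text
time: 16.15
eef_pos: [0.5851, 0.0737, 0.3345]
tool_rot: [-0.0, 0.697, 0.717, -0.0]
wrist_force: [1.0, -0.2, -4.5]
width: 0.0623
finger_force: 68.7
time: 16.95
eef_pos: [0.576, -0.2077, 0.3342]
tool_rot: [-0.001, 0.698, 0.716, -0.0]
wrist_force: [0.7, 0.3, -5.4]
width: 0.0624
finger_force: 68.6
t 16.95 tcp [ 0.576  -0.2077  0.3342] d [0.0006 0.0012 0.1142] rz -0.0006 tilt [-0.0013  0.0009] F [ 0.664   0.3293 -5.3593] w 0.06244872230743046 ff 68.60350370407104 q [-0.4066  0.3311  0.8242  0.0003  1.9879 -0.4318]
```

In the tool's units: 0.045 m is 0.9, 0.04 m is 0.8.

```bash
echo '0.06 0.03 0.02 0.8 0 0 0 | 0.06 0 0 0.9 0 0 0 | 0.06 0 0 0.8 0 0 0 | 0.06 0 0 0.5 0 0 0 | 0.06 0 0 0.3 0 0 0 | 0.06 0 0 0.16 0 0 0 | 0.06 0 0 0 0 0 0 | 0.06 0 0 0 0 0 0' | python3 inch.py 60
python3 -c "
from h import *
go(.577,-.2065,.149)"
```

```text
time: 17.75
eef_pos: [0.5782, -0.2056, 0.1636]
tool_rot: [0.001, 0.697, 0.717, 0.001]
wrist_force: [-0.7, 0.2, -3.7]
width: 0.062
finger_force: 68.6
t 17.75 tcp [ 0.5782 -0.2056  0.1636] d [-0.0008 -0.0013  0.0146] rz 0.0013 tilt [ 0.0027 -0.0012] F [-0.6782  0.1635 -3.7232] w 0.06201027230617278 ff 68.57203960418701 q [-0.4018  0.3139  1.1832 -0.0001  1.6415 -0.4291]
```

```bash
echo '0.06 -0.02 -0.02 0.1 0 0 0 | 0.06 0 0 0.08 0 0 0 | 0.06 0 0 0.06 0 0 0 | 0.06 0 0 0.04 0 0 0 | 0.06 0 0 0 0 0 0 | 0.06 0 0 0 0 0 0' | python3 inch.py 60
python3 -c "
from h import *
go(.577,-.2065,.148)"
```

```text
time: 18.35
eef_pos: [0.5765, -0.2068, 0.1487]
tool_rot: [0.001, 0.698, 0.717, -0.0]
wrist_force: [-4.0, 0.0, 3.1]
width: 0.0622
finger_force: 69.4
t 18.35 tcp [ 0.5765 -0.2068  0.1487] d [0.0003 0.0006 0.0007] rz 0.0008 tilt [ 0.0007 -0.0008] F [-3.9529  0.0315  3.1041] w 0.06223908671322148 ff 69.35933232307434 q [-0.4045  0.3187  1.2072 -0.0005  1.6148 -0.4313]
```

```bash
echo '0.085 0 0 0 0 0 0 | 0.085 0 0 0 0 0 0 | 0.085 0 0 0 0 0 0 | 0.085 0 0 -0.4 0 0 0 | 0.085 0 0 -0.8 0 0 0 | 0.085 0 0 -0.9 0 0 0 | 0.085 0 0 -0.9 0 0 0 | 0.085 0 0 -0.4 0 0 0 | 0.085 0 0 0 0 0 0' | python3 inch.py 60
python3 -c "
from h import *
go(.4575,.165,.15)
t=env.camera('top')
for n in('top','side'):
  for c,b in blobs(env.camera(n),(80,100,90),(98,255,255),100): print(n,c,b[:4],onz(n,c,.105),onz(n,c,.2))"
```

```text
time: 19.25
eef_pos: [0.5774, -0.2068, 0.3222]
tool_rot: [0.004, 0.697, 0.717, 0.002]
wrist_force: [-0.3, 0.5, 0.3]
width: 0.0848
finger_force: 0.0
t 19.25 tcp [ 0.5774 -0.2068  0.3222] d [ 0.3755 -0.111   0.1701] rz 0.0012 tilt [ 0.0076 -0.0032] F [-0.2837  0.4668  0.2939] w 0.08478850431967824 ff 0.0 q [-0.4042  0.3172  0.8653  0.0001  1.9508 -0.4313]
top [388.2 167.9] [381 161  15  15] [ 0.5804 -0.3209  0.105 ] [ 0.5683 -0.2964  0.2   ]
top [226.6 204.7] [217 194  21  22] [0.4578 0.1656 0.105 ] [0.4535 0.1588 0.2   ]
top [446.6 205.7] [438 199  17  15] [ 0.4699 -0.4957  0.105 ] [ 0.4649 -0.4599  0.2   ]
side [ 57.9 169.5] [  0   0 139 304] [1.1945 0.0595 0.105 ] [1.0352 0.1812 0.2   ]
side [ 9.3 93.1] [ 0 47 29 73] [ 2.0809 -0.5005  0.105 ] [ 1.7761 -0.2869  0.2   ]
side [256.4 239.7] [243 229  26  20] [0.4515 0.1748 0.105 ] [0.4143 0.2776 0.2   ]
side [254.4 275.4] [239 262  31  25] [0.4162 0.2873 0.105 ] [0.3848 0.3715 0.2   ]
```

In the tool's units: 0.047 m is 0.94, -0.0139 m is -0.278.

```bash
echo '0.085 0.94 -0.278 0 0 0 0 | 0.085 0.94 -0.278 0 0 0 0 | 0.085 0.94 -0.278 0 0 0 0 | 0.085 0.94 -0.278 0 0 0 0 | 0.085 0.94 -0.278 0 0 0 0 | 0.085 0.94 -0.278 0 0 0 0 | 0.085 0.94 -0.278 0 0 0 0 | 0.085 0.94 -0.278 0 0 0 0 | 0.085 0 0 0.9 0 0 0 | 0.085 0 0 1 0 0 0 | 0.085 0 0 1 0 0 0 | 0.085 0 0 0.4 0 0 0' | python3 inch.py
echo '0.085 0 0 0 0 0 0 | 0.085 0 0 0 0 0 0' | python3 inch.py
python3 -c "
from h import *
go(.4575,.165,.0515)"
```

```text
time: 20.6
eef_pos: [0.4514, 0.1655, 0.1448]
tool_rot: [-0.003, 0.697, 0.717, -0.005]
wrist_force: [-0.3, -0.8, -0.2]
width: 0.0848
finger_force: 0.0
time: 20.8
eef_pos: [0.4549, 0.1662, 0.1524]
tool_rot: [-0.0, 0.698, 0.717, -0.0]
wrist_force: [-0.1, 0.4, 0.7]
width: 0.0851
finger_force: 0.0
t 20.8 tcp [0.4549 0.1662 0.1524] d [-0.0013  0.0027  0.1009] rz 0.001 tilt [-0.001  -0.0004] F [-0.1389  0.384   0.7329] w 0.08510027909548297 ff 0.0 q [ 0.2741 -0.0419  1.5951 -0.0001  1.5894  0.2472]
```

```bash
echo '0.085 -0.02 0.034 0.9 0 0 0 | 0.085 0 0 0.7 0 0 0 | 0.085 0 0 0.4 0 0 0 | 0.085 0 0 0 0 0 0 | 0.085 0 0 0 0 0 0 | 0.06 0 0 0 0 0 0 | 0.06 0 0 0 0 0 0 | 0.06 0 0 0 0 0 0 | 0.06 0 0 0 0 0 0 | 0.06 0 0 0 0 0 0' | python3 inch.py 60
python3 -c "
from h import *
go(.4675,-.2095,.335)"
```

```text
time: 21.8
eef_pos: [0.4586, 0.1659, 0.0555]
tool_rot: [0.001, 0.697, 0.717, 0.002]
wrist_force: [-0.3, -0.0, 6.5]
width: 0.0624
finger_force: 64.6
t 21.8 tcp [0.4586 0.1659 0.0555] d [-0.3751  0.0001 -0.2799] rz 0.001 tilt [0.0049 0.0013] F [-0.3226 -0.0079  6.5325] w 0.06236151468799291 ff 64.55703020095825 q [ 0.2713  0.0455  1.7075 -0.      1.3836  0.2443]
```

In the tool's units: -0.05 m is -1, -0.049 m is -0.98.

```bash
echo '0.06 0 0 -0.2 0 0 0 | 0.06 0 0 -0.9 0 0 0 | 0.06 0 0 -0.98 0 0 0 | 0.06 0 0 -0.98 0 0 0 | 0.06 0 0 -0.98 0 0 0 | 0.06 0 0 -0.98 0 0 0 | 0.06 0 0 -0.66 0 0 0 | 0.06 -0.6 0 0 0 0 0 | 0.06 -1 0 0 0 0 0 | 0.06 -1 0 0 0 0 0 | 0.06 -1 0 0 0 0 0' | python3 inch.py 60
echo '0.06 -1 0 0 0 0 0 | 0.06 -1 0 0 0 0 0 | 0.06 -1 0 0 0 0 0 | 0.06 -0.9 0 0 0 0 0 | 0.06 0 0 0 0 0 0 | 0.06 0 0 0 0 0 0 | 0.06 0 0 0 0 0 0' | python3 inch.py 60
python3 -c "
from h import *
go(.4675,-.2095,.22)"
```

```text
time: 22.9
eef_pos: [0.4611, -0.0161, 0.3374]
tool_rot: [0.0, 0.697, 0.717, 0.0]
wrist_force: [1.2, 0.3, -2.4]
width: 0.0624
finger_force: 67.8
time: 23.6
eef_pos: [0.467, -0.2087, 0.3372]
tool_rot: [0.0, 0.697, 0.717, 0.0]
wrist_force: [-0.7, 0.1, -3.5]
width: 0.062
finger_force: 67.6
t 23.6 tcp [ 0.467  -0.2087  0.3372] d [-0.0008  0.0004  0.1172] rz 0.0018 tilt [ 0.0006 -0.0001] F [-0.6503  0.1402 -3.484 ] w 0.06198648432547848 ff 67.61961579322815 q [-0.4927  0.0282  1.1591  0.0003  1.9537 -0.5204]
```

In the tool's units: 0.045 m is 0.9, 0.04 m is 0.8.

```bash
echo '0.06 -0.016 0 0.8 0 0 0 | 0.06 0 0 0.9 0 0 0 | 0.06 0 0 0.8 0 0 0 | 0.06 0 0 0.5 0 0 0 | 0.06 0 0 0.3 0 0 0 | 0.06 0 0 0.16 0 0 0 | 0.06 0 0 0 0 0 0 | 0.06 0 0 0 0 0 0' | python3 inch.py 60
python3 -c "
from h import *
go(.4675,-.2095,.1505)"
```

```text
time: 24.4
eef_pos: [0.4678, -0.2105, 0.1654]
tool_rot: [0.001, 0.697, 0.717, 0.0]
wrist_force: [0.2, -0.1, -2.2]
width: 0.062
finger_force: 67.7
t 24.4 tcp [ 0.4678 -0.2105  0.1654] d [ 0.001  -0.0003  0.0149] rz 0.0014 tilt [ 0.0025 -0.0014] F [ 0.2484 -0.0537 -2.1693] w 0.06200129045239623 ff 67.7015483379364 q [-0.4947  0.0295  1.4981 -0.0001  1.6111 -0.5221]
```

In the tool's units: 0.005 m is 0.1, 0.004 m is 0.08.

```bash
echo '0.06 0.02 0 0.1 0 0 0 | 0.06 0 0 0.08 0 0 0 | 0.06 0 0 0.06 0 0 0 | 0.06 0 0 0.04 0 0 0 | 0.06 0 0 0.02 0 0 0 | 0.06 0 0 0 0 0 0' | python3 inch.py 60
python3 -c "
from h import *
go(.4675,-.2095,.15)"
```

```text
time: 25.0
eef_pos: [0.4671, -0.2096, 0.1499]
tool_rot: [0.001, 0.698, 0.717, -0.0]
wrist_force: [-2.6, 0.8, 4.5]
width: 0.0625
finger_force: 68.6
t 25.0 tcp [ 0.4671 -0.2096  0.1499] d [ 0.0001  0.0004 -0.0001] rz 0.0008 tilt [ 0.0008 -0.001 ] F [-2.6377  0.7915  4.5428] w 0.06251942973321332 ff 68.58362674713135 q [-0.4936  0.0362  1.5222 -0.0005  1.582  -0.5204]
```

```bash
echo '0.085 0 0 0 0 0 0 | 0.085 0 0 0 0 0 0 | 0.085 0 0 0 0 0 0 | 0.085 0 0 -0.4 0 0 0 | 0.085 0 0 -0.8 0 0 0 | 0.085 0 0 -0.9 0 0 0 | 0.085 0 0 -0.9 0 0 0 | 0.085 0 0 -0.4 0 0 0 | 0.085 0 0 0 0 0 0' | python3 inch.py 60
python3 -c "
from h import *
go(.422,.276,.15)
t=env.camera('top')
for n in('top','side'):
  for c,b in blobs(env.camera(n),(80,100,90),(98,255,255),100): print(n,c,b[:4],onz(n,c,.105),onz(n,c,.2))"
```

```text
time: 25.9
eef_pos: [0.4679, -0.2097, 0.3226]
tool_rot: [0.004, 0.697, 0.717, 0.001]
wrist_force: [-0.3, -0.2, 0.1]
width: 0.0853
finger_force: 0.0
t 25.9 tcp [ 0.4679 -0.2097  0.3226] d [ 0.4874 -0.0338  0.1706] rz 0.0011 tilt [ 0.0064 -0.0035] F [-0.3178 -0.1936  0.064 ] w 0.08530723750752217 ff 0.0 q [-0.4934  0.0193  1.1974 -0.      1.9176 -0.5205]
top [382.8 158.2] [372 153  24  13] [ 0.6097 -0.3046  0.105 ] [ 0.5957 -0.2811  0.2   ]
top [356.5 165.1] [345 155  23  22] [ 0.5868 -0.2251  0.105 ] [ 0.5743 -0.2067  0.2   ]
top [446.3 205.6] [438 199  17  15] [ 0.4702 -0.4948  0.105 ] [ 0.4651 -0.4591  0.2   ]
side [ 57.9 169.5] [  0   0 139 304] [1.1945 0.0595 0.105 ] [1.0352 0.1812 0.2   ]
side [ 9.3 93. ] [ 0 47 29 73] [ 2.0824 -0.5018  0.105 ] [ 1.7774 -0.2879  0.2   ]
side [293.2 142.1] [284 137  19  11] [ 0.5061 -0.39    0.105 ] [ 0.4599 -0.1945  0.2   ]
side [254.4 275. ] [239 262  31  25] [0.4166 0.2862 0.105 ] [0.3851 0.3706 0.2   ]
```

In the tool's units: 0.0487 m is 0.974, -0.0034 m is -0.068.

```bash
echo '0.085 0.974 -0.068 0 0 0 0 | 0.085 0.974 -0.068 0 0 0 0 | 0.085 0.974 -0.068 0 0 0 0 | 0.085 0.974 -0.068 0 0 0 0 | 0.085 0.974 -0.068 0 0 0 0 | 0.085 0.974 -0.068 0 0 0 0 | 0.085 0.974 -0.068 0 0 0 0 | 0.085 0.974 -0.068 0 0 0 0 | 0.085 0.974 -0.068 0 0 0 0 | 0.085 0.974 -0.068 0 0 0 0 | 0.085 0 0 0.8 0 0 0 | 0.085 0 0 1 0 0 0' | python3 inch.py
echo '0.085 0 0 1 0 0 0 | 0.085 0 0 0.4 0 0 0 | 0.085 0 0 0 0 0 0 | 0.085 0 0 0 0 0 0 | 0.085 0 0 0 0 0 0' | python3 inch.py
python3 -c "
from h import *
go(.422,.276,.053)
s=env.camera('side')[:,:,::-1]
cv2.imwrite('pics/c9.png',cv2.resize(s[170:370,150:350],None,fx=2.9,fy=2.9,interpolation=2))"
```

```text
time: 27.25
eef_pos: [0.4196, 0.2783, 0.2273]
tool_rot: [0.0, 0.696, 0.718, 0.001]
wrist_force: [0.5, 0.4, 0.3]
width: 0.0851
finger_force: 0.0
time: 27.75
eef_pos: [0.4206, 0.277, 0.1604]
tool_rot: [0.0, 0.698, 0.717, 0.001]
wrist_force: [-0.2, -0.2, 0.5]
width: 0.0847
finger_force: 0.0
t 27.75 tcp [0.4206 0.277  0.1604] d [-0.0011  0.0011  0.1074] rz 0.0009 tilt [0.0026 0.0014] F [-0.1938 -0.1717  0.4972] w 0.08473360931260909 ff 0.0 q [ 0.509   0.0055  1.5324 -0.0001  1.6008  0.4821]
```

View pics/c9.png

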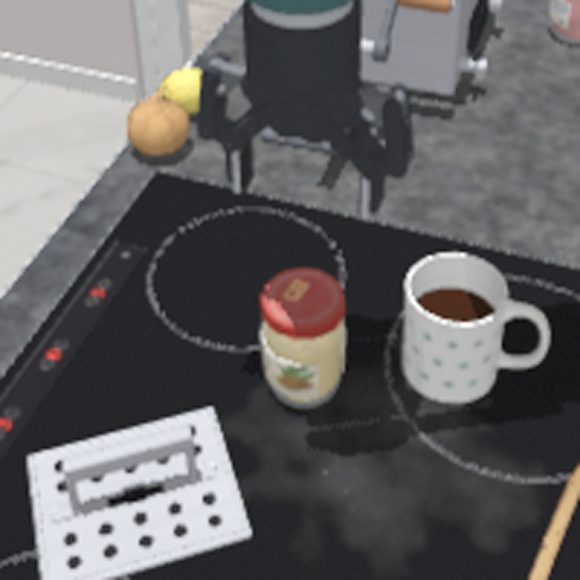

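```bash
echo '0.085 -0.02 0.02 0.9 0 0 0 | 0.085 0 0 0.8 0 0 0 | 0.085 0 0 0.42 0 0 0 | 0.085 0 0 0 0 0 0 | 0.085 0 0 0 0 0 0' | python3 inch.py 60
echo '0.06 0 0 0 0 0 0 | 0.06 0 0 0 0 0 0 | 0.06 0 0 0 0 0 0 | 0.06 0 0 0 0 0 0 | 0.06 0 0 0 0 0 0' | python3 inch.py 60
python3 -c "
from h import *
go(.4695,-.289,.335)"
```

```text
time: 28.3
eef_pos: [0.4218, 0.2761, 0.0543]
tool_rot: [0.0, 0.698, 0.717, 0.001]
wrist_force: [0.6, 0.5, 1.6]
width: 0.0849
finger_force: 0.0
time: 28.8
eef_pos: [0.4225, 0.2765, 0.0555]
tool_rot: [0.001, 0.698, 0.717, 0.002]
wrist_force: [0.2, -0.2, 6.0]
width: 0.0626
finger_force: 64.8
t 28.8 tcp [0.4225 0.2765 0.0555] d [-0.5659  0.033  -0.2806] rz 0.0009 tilt [0.0046 0.0024] F [ 0.2269 -0.1517  5.9735] w 0.06260164361954139 ff 64.79078650474548 q [ 0.5063  0.0931  1.6573 -0.0001  1.386   0.4794]
```

In the tool's units: -0.033 m is -0.66, -0.049 m is -0.98.

```bash
echo '0.06 0 0 -0.2 0 0 0 | 0.06 0 0 -0.9 0 0 0 | 0.06 0 0 -0.98 0 0 0 | 0.06 0 0 -0.98 0 0 0 | 0.06 0 0 -0.98 0 0 0 | 0.06 0 0 -0.98 0 0 0 | 0.06 0 0 -0.66 0 0 0 | 0.06 -0.6 0.04 0 0 0 0 | 0.06 -0.98 0.06 0 0 0 0 | 0.06 -0.98 0.06 0 0 0 0 | 0.06 -0.98 0.06 0 0 0 0' | python3 inch.py 60
echo '0.06 -0.98 0.06 0 0 0 0 | 0.06 -0.98 0.06 0 0 0 0 | 0.06 -0.98 0.06 0 0 0 0 | 0.06 -0.98 0.06 0 0 0 0 | 0.06 -0.98 0.06 0 0 0 0 | 0.06 -0.98 0.06 0 0 0 0 | 0.06 -0.98 0.04 0 0 0 0 | 0.06 -0.92 0.04 0 0 0 0 | 0.06 0 0 0 0 0 0 | 0.06 0 0 0 0 0 0 | 0.06 0 0 0 0 0 0' | python3 inch.py 60
python3 -c "
from h import *
go(.4695,-.289,.22)
for n in('top','side'):
  for c,b in blobs(env.camera(n),(80,100,90),(98,255,255),70): print(n,c,b[:4],onz(n,c,.2),onz(n,c,.385))"
```

```text
time: 29.9
eef_pos: [0.436, 0.0974, 0.3373]
tool_rot: [0.0, 0.697, 0.717, 0.0]
wrist_force: [1.3, 0.1, -3.7]
width: 0.0623
finger_force: 67.9
time: 31.0
eef_pos: [0.4691, -0.2884, 0.3374]
tool_rot: [0.0, 0.697, 0.717, 0.0]
wrist_force: [-0.4, 0.1, -3.6]
width: 0.0621
finger_force: 67.8
t 31.0 tcp [ 0.4691 -0.2884  0.3374] d [-0.0006  0.0003  0.1174] rz 0.0018 tilt [ 0.0007 -0.0002] F [-0.3954  0.0532 -3.6055] w 0.06207756661682632 ff 67.76034235954285 q [-0.6184  0.1419  1.0384  0.0003  1.9607 -0.6461]
top [383.7 164.3] [372 153  24  23] [ 0.5783 -0.2837  0.2   ] [ 0.5533 -0.2377  0.385 ]
top [356.5 165.1] [345 155  23  22] [ 0.5743 -0.2067  0.2   ] [ 0.5499 -0.171   0.385 ]
top [356.6 203.1] [346 192  23  23] [ 0.4664 -0.2075  0.2   ] [ 0.4564 -0.1717  0.385 ]
side [ 57.9 169.5] [  0   0 139 304] [1.0352 0.1812 0.2   ] [0.7251 0.4181 0.385 ]
side [ 9.3 93. ] [ 0 47 29 73] [ 1.7774 -0.2879  0.2   ] [1.1832 0.1285 0.385 ]
side [301.4  75.7] [291  72  21   8] [ 0.6105 -0.9274  0.2   ] [ 0.4629 -0.2662  0.385 ]
side [293.3 142.4] [283 137  20  11] [ 0.4591 -0.1925  0.2   ] [0.3694 0.1874 0.385 ]
```

In the tool's units: 0.045 m is 0.9, 0.04 m is 0.8.

```bash
echo '0.06 0 0 0.8 0 0 0 | 0.06 0 0 0.9 0 0 0 | 0.06 0 0 0.5 0 0 0 | 0.06 0 0 0.3 0 0 0 | 0.06 0 0 0.3 0 0 0 | 0.06 0 0 0.3 0 0 0 | 0.06 0 0 0.3 0 0 0 | 0.06 0 0 0 0 0 0 | 0.06 0 0 0 0 0 0' | python3 inch.py 60
python3 -c "
from h import *
go(.4695,-.288,.1505)"
```

```text
time: 32.0
eef_pos: [0.4693, -0.2894, 0.1669]
tool_rot: [0.0, 0.698, 0.717, 0.0]
wrist_force: [0.9, -0.5, -1.6]
width: 0.062
finger_force: 67.8
t 32.0 tcp [ 0.4693 -0.2894  0.1669] d [0.0014 0.0003 0.0164] rz 0.0009 tilt [ 0.0002 -0.0002] F [ 0.9091 -0.5344 -1.5606] w 0.06199508015727452 ff 67.79508948326111 q [-0.6195  0.1389  1.3792 -0.      1.6233 -0.6465]
```

In the tool's units: 0.005 m is 0.1, 0.004 m is 0.08.

```bash
echo '0.06 0.02 0 0.1 0 0 0 | 0.06 0 0 0.08 0 0 0 | 0.06 0 0 0.08 0 0 0 | 0.06 0 0 0.06 0 0 0 | 0.06 0 0 0.02 0 0 0 | 0.06 0 0 0 0 0 0' | python3 inch.py 60
python3 -c "
from h import *
go(.4695,-.288,.1505)"
```

```text
time: 32.6
eef_pos: [0.4693, -0.2892, 0.1504]
tool_rot: [0.001, 0.698, 0.716, -0.0]
wrist_force: [0.0, -4.8, 1.3]
width: 0.062
finger_force: 68.4
t 32.6 tcp [ 0.4693 -0.2892  0.1504] d [ 0.0012  0.0002 -0.0001] rz 0.0004 tilt [ 0.0013 -0.0023] F [ 0.0079 -4.8288  1.2942] w 0.061964721328645625 ff 68.39541792869568 q [-0.6187  0.1452  1.4052 -0.0011  1.5887 -0.6451]
```

In the tool's units: -0.045 m is -0.9, -0.04 m is -0.8.

```bash
echo '0.06 -0.02 0 0.02 0 0 0 | 0.06 0 0 0 0 0 0 | 0.085 0 0 0 0 0 0 | 0.085 0 0 0 0 0 0 | 0.085 0 0 0 0 0 0 | 0.085 0 0 -0.4 0 0 0 | 0.085 0 0 -0.8 0 0 0 | 0.085 0 0 -0.9 0 0 0 | 0.085 0 0 -0.9 0 0 0 | 0.085 0 0 -0.4 0 0 0 | 0.085 0 0 0 0 0 0' | python3 inch.py 60
python3 -c "
from h import *
go(.50,.42,.3)
for n in('top','side'):
  for c,b in blobs(env.camera(n),(80,100,90),(98,255,255),70): print(n,c,b[:4],onz(n,c,.2))
s=env.camera('side')
g=cv2.cvtColor(s,cv2.COLOR_RGB2GRAY)[280:384,120:260]
n,l,st,c=cv2.connectedComponentsWithStats((g>150).astype('uint8'))
i=1+st[1:,4].argmax();print(st[i],c[i]+[120,280])
k,_=cv2.findContours((l==i).astype('uint8'),0,2);q=cv2.approxPolyDP(cv2.convexHull(k[0]),5,True).reshape(-1,2)+[120,280]
P=np.array([onz('side',x,.01) for x in q]);print(q.tolist());print(P,P.mean(0))
cv2.imwrite('pics/c10.png',cv2.resize(s[295:375,150:250,::-1],None,fx=6,fy=6,interpolation=2))"
```

```text
time: 33.7
eef_pos: [0.4699, -0.2896, 0.3226]
tool_rot: [0.003, 0.697, 0.717, 0.001]
wrist_force: [-0.3, 0.5, 0.4]
width: 0.0852
finger_force: 0.0
t 33.7 tcp [ 0.4699 -0.2896  0.3226] d [0.7086 0.0493 0.0201] rz 0.0014 tilt [ 0.0057 -0.0037] F [-0.2524  0.4587  0.4203] w 0.08520440065955642 ff 0.0 q [-0.6193  0.1328  1.0778  0.0003  1.9241 -0.6465]
top [383.7 164.4] [372 153  24  23] [ 0.578  -0.2837  0.2   ]
top [356.5 165.1] [345 155  23  22] [ 0.5743 -0.2067  0.2   ]
top [356.5 203. ] [346 192  23  23] [ 0.4667 -0.2073  0.2   ]
top [380.7 200.6] [373 192  20  21] [ 0.475  -0.2752  0.2   ]
side [ 57.9 169.5] [  0   0 139 304] [1.0352 0.1812 0.2   ]
side [ 9.2 93. ] [ 0 47 29 73] [ 1.7778 -0.2878  0.2   ]
side [265.9 125.7] [258 123  18   8] [ 0.5816 -0.2913  0.2   ]
side [297.8 136.7] [283 128  32  20] [ 0.4561 -0.238   0.2   ]
[  39   30   78   66 3008] [195.4378 342.4292]
[[222, 310], [236, 354], [165, 375], [159, 328]]
[[0.4817 0.3281 0.01  ]
 [0.4101 0.418  0.01  ]
 [0.5234 0.5054 0.01  ]
 [0.5924 0.4182 0.01  ]] [0.5019 0.4174 0.01  ]
```

View pics/c10.png

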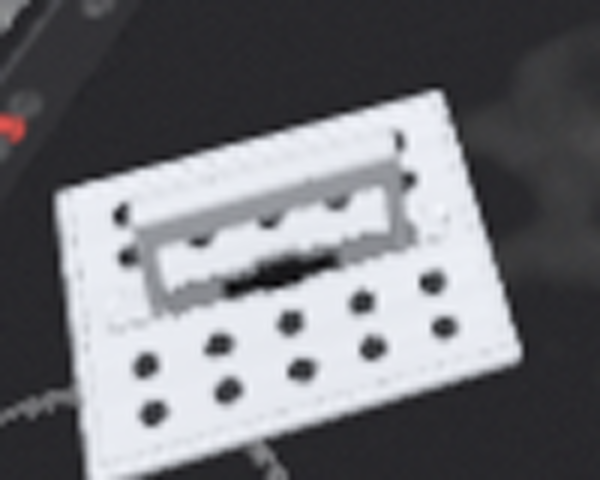

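```bash
python3 - <<'E'
from h import *
np.set_printoptions(precision=4,suppress=True)
C=lambda x,y:(150+x/6-.4,295+y/6-.4)
a,b=onz("side",C(136,226),.064),onz("side",C(396,160),.064)
print("bar top far edge",a,b,(a+b)/2,np.arctan2(*(a-b)[1::-1]),np.linalg.norm(a-b))
print("slot mid",onz("side",C(282,268),.010))
for p in((.502,.4174,.064),(.502,.4204,.064)):
    print(proj("side",p))
go(.502,.419,.3,-.9)
E
```

```text
bar top far edge [0.5325 0.4484 0.064 ] [0.462  0.3959 0.064 ] [0.4972 0.4222 0.064 ] 0.6395078144037878 0.08794130875097479
slot mid [0.5017 0.4151 0.01  ]
[193.2485 324.104 ]
[192.5493 325.3009]
t 33.85 tcp [ 0.469  -0.289   0.3167] d [0.7068 0.0523 0.0179] rz 0.9273 tilt [-0.0022  0.0017] F [ 0.9715  0.385  -0.3672] w 0.08490765909084079 ff 0.0 q [-0.6193  0.1358  1.0863  0.0001  1.9223 -0.6465]
```

In the tool's units: 0.047 m is 0.94, 0.0035 m is 0.07.

```bash
echo '0.085 0.94 0.07 0 0 0 0 | 0.085 0.94 0.07 0 0 0 0 | 0.085 0.94 0.07 0 0 0 0 | 0.085 0.94 0.07 0 0 0 0 | 0.085 0.94 0.07 0 0 0 0 | 0.085 0.94 0.07 0 0 0 0 | 0.085 0.94 0.07 0 0 0 0 | 0.085 0.94 0.07 0 0 0 0 | 0.085 0.94 0.07 0 0 0 0 | 0.085 0.94 0.07 0 0 0 0 | 0.085 0.94 0.07 0 0 0 0 | 0.085 0.94 0.07 0 0 0 0' | python3 inch.py
echo '0.045 0.94 0.07 0 0 0 0 | 0.045 0.94 0.07 0 0 0 0 | 0.045 0.94 0.07 0 0 0 0 | 0.045 0 0 0 0 0 0.134 | 0.045 0 0 0 0 0 0.134 | 0.045 0 0 0 0 0 0.134 | 0.045 0 0 0 0 0 0.134 | 0.045 0 0 0 0 0 0.134 | 0.045 0 0 0 0 0 0.134 | 0.045 0 0 0 0 0 0.134 | 0.045 0 0 0 0 0 0 | 0.045 0 0 0 0 0 0' | python3 inch.py 60
python3 - <<'E'
from h import *
go(.501,.4185,.1,-.911)
s=env.camera('side')
for n in('top','side'):
  for c,b in blobs(env.camera(n),(80,100,90),(98,255,255),70): print(n,c,b[:4],onz(n,c,.2))
m=(cv2.cvtColor(s,cv2.COLOR_RGB2GRAY)[280:384,120:260]>150).astype('uint8')
n,l,st,c=cv2.connectedComponentsWithStats(m);i=1+st[1:,4].argmax();print(st[i],c[i]+[120,280])
E
```

```text
time: 35.05
eef_pos: [0.4951, 0.2775, 0.3163]
tool_rot: [-0.001, 0.697, 0.717, -0.002]
wrist_force: [1.2, -0.1, 1.4]
width: 0.085
finger_force: 0.0
time: 36.25
eef_pos: [0.5024, 0.4168, 0.317]
tool_rot: [0.0, 0.945, 0.326, -0.001]
wrist_force: [-0.1, 1.5, 0.4]
width: 0.0445
finger_force: 0.0
t 36.25 tcp [0.5024 0.4168 0.317 ] d [ 0.0005 -0.0022  0.217 ] rz 0.0036 tilt [-0.0021 -0.0016] F [-0.0655  1.5373  0.4203] w 0.04449995729424779 ff 0.0 q [ 0.636   0.4564  0.6994 -0.0001  1.9884  1.5433]
top [383.6 164.3] [372 153  24  23] [ 0.5783 -0.2834  0.2   ]
top [356.5 165.1] [345 155  23  22] [ 0.5743 -0.2067  0.2   ]
top [356.8 203.1] [346 192  23  23] [ 0.4664 -0.2081  0.2   ]
top [384.1 202.9] [373 192  23  23] [ 0.4688 -0.2848  0.2   ]
top [446.3 205.7] [438 199  17  15] [ 0.4649 -0.4591  0.2   ]
side [ 57.5 170.8] [  0   0 139 304] [1.0306 0.1873 0.2   ]
side [ 9.3 93. ] [ 0 47 29 73] [ 1.7774 -0.2879  0.2   ]
side [266.  125.8] [258 123  18   8] [ 0.581  -0.2906  0.2   ]
side [297.8 137. ] [283 127  32  21] [ 0.4555 -0.2358  0.2   ]
[  39   36   60   60 1503] [179.4578 347.7917]
```

```bash
python3 - <<'E'
from h import *
print(proj("side",(.5024,.4168,.345)),proj("side",(.5024,.4168,.42)))
s=env.camera('side')
m=(cv2.cvtColor(s,cv2.COLOR_RGB2GRAY)[280:384,120:260]>150).astype('uint8')
n,l,st,c=cv2.connectedComponentsWithStats(m)
for i in range(1,n):
    if st[i,4]>60:
        k,_=cv2.findContours((l==i).astype('uint8'),0,2);print(st[i],(cv2.approxPolyDP(cv2.convexHull(k[0]),3,True).reshape(-1,2)+[120,280]).tolist())
old=cv2.imread('pics/s2.png')[:,:,::-1]
d=(np.abs(old.astype(int)-s).max(2)>40)[280:384,120:260].astype('uint8');n,l,st,c=cv2.connectedComponentsWithStats(d);print([(*(x[:2]+[120,280]),*x[2:]) for x in st[1:] if x[4]>15])
E
```

```text
[174.56368602 213.06470595] [167.72187164 172.4362963 ]
[  0   0  24  30 374] [[143, 280], [120, 309], [120, 280]]
[  39   36   57   60 1669] [[201, 316], [207, 322], [215, 360], [165, 375], [159, 328]]
[  0  79  28  25 543] [[120, 359], [138, 364], [147, 383], [120, 383]]
[(np.int64(188), np.int64(280), np.int32(16), np.int32(4), np.int32(40)), (np.int64(239), np.int64(280), np.int32(21), np.int32(31), np.int32(561)), (np.int64(192), np.int64(310), np.int32(45), np.int32(55), np.int32(1192)), (np.int64(198), np.int64(326), np.int32(17), np.int32(11), np.int32(119))]
```

In the tool's units: 0.045 m is 0.9, 0.02 m is 0.4.

```bash
echo '0.045 0 -0.02 0.9 0 0 0 | 0.045 0 0 0.96 0 0 0 | 0.045 0 0 0.96 0 0 0 | 0.045 0 0 0.9 0 0 0 | 0.045 0 0 0.6 0 0 0 | 0.045 0 0 0.4 0 0 0 | 0.045 0 0 0.4 0 0 0 | 0.045 0 0 0 0 0 0 | 0.045 0 0 0 0 0 0' | python3 inch.py
python3 - <<'E'
from h import *
go(.501,.4185,.015,-.911)
E
```

```text
time: 37.35
eef_pos: [0.502, 0.4177, 0.063]
tool_rot: [0.0, 0.946, 0.324, -0.0]
wrist_force: [-0.3, -0.5, -0.3]
width: 0.0455
finger_force: 0.0
t 37.35 tcp [0.502  0.4177 0.063 ] d [-0.0003 -0.0013  0.048 ] rz 0.0006 tilt [-0.     -0.0001] F [-0.2884 -0.4713 -0.2937] w 0.04545284758626309 ff 0.0 q [ 0.6374  0.4898  1.1614 -0.0001  1.4904  1.5479]
```

In the tool's units: 0.015 m is 0.3, 0.008 m is 0.16.

```bash
echo '0.045 0 -0.02 0.3 0 0 0 | 0.045 0 0 0.3 0 0 0 | 0.045 0 0 0.16 0 0 0 | 0.045 0 0 0.1 0 0 0 | 0.045 0 0 0 0 0 0 | 0.045 0 0 0 0 0 0' | python3 inch.py
python3 - <<'E'
from h import *
go(.501,.4185,.012,-.911)
E
```

```text
time: 37.95
eef_pos: [0.5016, 0.4186, 0.0199]
tool_rot: [-0.0, 0.946, 0.324, 0.0]
wrist_force: [0.8, 0.4, 0.4]
width: 0.0448
finger_force: 0.0
t 37.95 tcp [0.5016 0.4186 0.0199] d [-0.0005 -0.0003  0.0079] rz 0.0 tilt [0.0004 0.0002] F [0.8071 0.4459 0.398 ] w 0.04477805091188283 ff 0.0 q [ 0.639   0.5301  1.1965 -0.0001  1.4145  1.55  ]
```

```bash
echo '0.045 0 0 0.1 0 0 0 | 0.045 0 0 0 0 0 0 | 0.0 0 0 0 0 0 0 | 0.0 0 0 0 0 0 0 | 0.0 0 0 0 0 0 0 | 0.0 0 0 0 0 0 0 | 0.0 0 0 0 0 0 0' | python3 inch.py 50
python3 - <<'E'
from h import *
go(.523,-.2465,.012,-1.545)
E
```

```text
time: 38.65
eef_pos: [0.5017, 0.4186, 0.0151]
tool_rot: [-0.0, 0.946, 0.324, 0.0]
wrist_force: [0.2, -0.7, 2.0]
width: 0.0107
finger_force: 51.3
t 38.65 tcp [0.5017 0.4186 0.0151] d [-0.3908  0.5386  0.0029] rz 0.634 tilt [0.0008 0.0003] F [ 0.225  -0.6724  2.0164] w 0.01069045008350419 ff 51.27826273441315 q [ 0.6389  0.535   1.1999 -0.0002  1.4059  1.55  ]
```

```bash
echo '0.0 0 0 -0.2 0 0 0 | 0.0 0 0 -0.5 0 0 0 | 0.0 0 0 -1 0 0 0 | 0.0 0 0 -1 0 0 0 | 0.0 0 0 -1 0 0 0 | 0.0 0 0 -1 0 0 0 | 0.0 0 0 -1 0 0 0 | 0.0 0 0 -0.6 0 0 0 | 0.0 0 0 0 0 0 0' | python3 inch.py 60
echo '0.0 0 0 0 0 0 0.127 | 0.0 0 0 0 0 0 0.127 | 0.0 0 0 0 0 0 0.127 | 0.0 0 0 0 0 0 0.127 | 0.0 0 0 0 0 0 0.127 | 0.0 0 0 0 0 0 0 | 0.0 0 0 0 0 0 0' | python3 inch.py 60
python3 - <<'E'
from h import *
go(.523,-.2465,.33,-1.545)
E
```

```text
time: 39.55
eef_pos: [0.5017, 0.419, 0.336]
tool_rot: [-0.002, 0.946, 0.324, 0.005]
wrist_force: [-0.4, -0.6, -2.4]
width: 0.0108
finger_force: 58.8
time: 40.25
eef_pos: [0.5011, 0.4184, 0.3279]
tool_rot: [0.001, 1.0, 0.014, -0.001]
wrist_force: [-0.1, 0.7, -3.0]
width: 0.0106
finger_force: 58.6
t 40.25 tcp [0.5011 0.4184 0.3279] d [ 0.0031  0.6652 -0.001 ] rz 0.0025 tilt [-0.0022 -0.0016] F [-0.136   0.6501 -2.9877] w 0.010569655841455135 ff 58.63407790660858 q [ 0.6391  0.4651  0.6659 -0.      2.0133  2.1816]
```

```bash
echo '0.0 0 0.6 0 0 0 0 | 0.0 0 1 0 0 0 0 | 0.0 0 1 0 0 0 0 | 0.0 0 1 0 0 0 0 | 0.0 0 1 0 0 0 0 | 0.0 0 1 0 0 0 0 | 0.0 0 0.4 0 0 0 0 | 0.0 0 0 0 0 0 0 | 0.0 0 0 0 0 0 0' | python3 inch.py 60
python3 - <<'E'
from h import *
go(.523,-.2465,.33,-1.545)
o=env.get_obs();p=o["eef_pos"];s=env.camera('side');cv2.imwrite('pics/s3.png',s[:,:,::-1])
z=p[2]-.0101+.005
c=proj("side",(p[0],p[1],z));print(c,[proj("side",(p[0]+a*.07,p[1]+b*.055,z)).round(1) for a,b in((1,1),(1,-1),(-1,-1),(-1,1))])
u,v=c.astype(int);g=cv2.cvtColor(s,cv2.COLOR_RGB2GRAY)
for th in(120,150,180):
  m=(g>th).astype('uint8')[v-40:v+40,u-70:u+70]
  n,l,st,cc=cv2.connectedComponentsWithStats(m)
  for i in range(1,n):
    if st[i,4]>150:
      k,_=cv2.findContours((l==i).astype('uint8'),0,2);print(th,st[i],(cv2.approxPolyDP(cv2.convexHull(k[0]),3,True).reshape(-1,2)+[u-70,v-40]).tolist())
E
```

```text
time: 41.15
eef_pos: [0.5087, 0.1186, 0.3293]
tool_rot: [-0.0, 1.0, 0.013, -0.0]
wrist_force: [0.6, 0.3, -2.3]
width: 0.0104
finger_force: 59.0
t 41.15 tcp [0.5087 0.1186 0.3293] d [ 0.0048  0.3653 -0.0008] rz 0.0002 tilt [-0.0004  0.0002] F [ 0.6026  0.3032 -2.2997] w 0.010381249446828169 ff 59.023101925849915 q [0.1581 0.0563 1.1461 0.0003 1.9396 1.7031]
[240.3332 145.9709] [array([202., 152.]), array([222.2, 132.6]), array([276.7, 140.3]), array([261.5, 161.6])]
120 [   0    0  140   80 9439] [[309, 105], [309, 184], [170, 184], [170, 105]]
150 [   0    0   96   80 4842] [[265, 159], [257, 175], [245, 184], [170, 184], [170, 105], [208, 105], [227, 115]]
150 [  74    0   66   80 2548] [[249, 109], [307, 105], [306, 184], [285, 184], [244, 138]]
180 [   0    0   25   80 1583] [[185, 105], [194, 184], [170, 184], [170, 106]]
180 [  19    0   47   80 2136] [[189, 105], [204, 105], [233, 121], [235, 167], [220, 184], [198, 184]]
180 [ 91   0  31  35 344] [[291, 105], [291, 118], [269, 139], [262, 138], [262, 126], [281, 105]]
180 [123   0  13  27 281] [[305, 105], [303, 126], [295, 131], [293, 105]]
180 [107  41  33  24 224] [[283, 146], [299, 148], [309, 168], [277, 164]]
```

```bash
python3 - <<'E'
from h import *
a=cv2.imread('pics/side0.png').astype(int);b=cv2.imread('pics/s3.png').astype(int)
d=(np.abs(a-b).max(2)>25)
for r in range(126,172,2): print(r,''.join('#' if x else '.' for x in d[r,190:290]))
E
```

```text
126 ...............................#######################################################..............
128 ...............................######################################.######....######..............
130 ...............................####..######################################.......................##
132 ...............................####..........#####################.................................#
134 ...............................####.#######..#########.........##..................................#
136 .............................##.#######.##############....##.......####............................#
138 ...........................####.####.########.#########.####.........####.#.#.................######
140 .........................##################.#..#############.....###.####..#####..######.....#######
142 .......................#####################################...####..####.#####...######.....#######
144 .....................######....###########################....#####..####.###....#####.......#######
146 ...................#######..##################
[... 614 characters left out ...]
.#......#########################..###.#####...................#.#.###
160 ............................................#.............######..##########................#..#.###
162 ...........................................................#......#########....................#####
164 ...................................................................................................#
166 ....................................................................................................
168 ....................................................................................................
170 ....................................................................................................
```

The rows are not in the units I measure in: shifts go in shares of 50 mm. I convert before sending: 0.049 m is 0.98, 0.041 m is 0.82.

```bash
echo '0.0 0 0.6 0 0 0 0 | 0.0 0.02 0.98 0 0 0 0 | 0.0 0.02 0.98 0 0 0 0 | 0.0 0.02 0.98 0 0 0 0 | 0.0 0.02 0.98 0 0 0 0 | 0.0 0.02 0.98 0 0 0 0 | 0.0 0 0.98 0 0 0 0 | 0.0 0 0.82 0 0 0 0 | 0.0 0 0 0 0 0 0 | 0.0 0 0 0.6 0 0 0 | 0.0 0 0 0.4 0 0 0 | 0.0 0 0 0 0 0 0' | python3 inch.py 60
python3 - <<'E'
from h import *
go(.5235,-.2465,.25,-1.545)
E
```

```text
time: 42.4
eef_pos: [0.5226, -0.2442, 0.2756]
tool_rot: [-0.002, 1.0, 0.014, -0.003]
wrist_force: [-0.5, -0.5, -2.4]
width: 0.0105
finger_force: 59.2
t 42.4 tcp [ 0.5226 -0.2442  0.2756] d [0.0009 0.0025 0.0256] rz 0.0019 tilt [-0.006   0.0036] F [-0.5041 -0.4715 -2.3706] w 0.010458740537386732 ff 59.220789670944214 q [-0.5012  0.2036  1.0918  0.0003  1.8531  1.042 ]
```

In the tool's units: 0.015 m is 0.3, 0.0015 m is 0.03.

```bash
echo '0.0 0 0.03 0.3 0 0 0 | 0.0 0 0 0 0 0 0 | 0.0 0 0 0 0 0 0' | python3 inch.py 60
python3 - <<'E'
from h import *
go(.5235,-.2465,.226,-1.545)
E
```

```text
time: 42.7
eef_pos: [0.5234, -0.247, 0.2657]
tool_rot: [0.0, 1.0, 0.013, 0.0]
wrist_force: [0.4, 0.6, -1.3]
width: 0.0105
finger_force: 59.2
t 42.7 tcp [ 0.5234 -0.247   0.2657] d [ 0.0001 -0.0005  0.0397] rz 0.0004 tilt [ 0.0007 -0.0003] F [ 0.4277  0.6424 -1.2835] w 0.010535462342420384 ff 59.240180253982544 q [-0.5047  0.2005  1.115   0.0001  1.8253  1.0399]
```

In the tool's units: 0.012 m is 0.24, 0.005 m is 0.1.

```bash
echo '0.0 0 0 0.24 0 0 0 | 0.0 0 0 0.1 0 0 0 | 0.0 0 0 0.1 0 0 0 | 0.0 0 0 0.1 0 0 0 | 0.0 0 0 0 0 0 0' | python3 inch.py 40
python3 - <<'E'
from h import *
go(.5235,-.2465,.226,-1.545)
E
```

```text
time: 43.2
eef_pos: [0.5228, -0.2482, 0.237]
tool_rot: [0.0, 1.0, 0.012, -0.0]
wrist_force: [0.6, -2.9, -2.6]
width: 0.0108
finger_force: 59.3
t 43.2 tcp [ 0.5228 -0.2482  0.237 ] d [ 0.0008 -0.0017  0.011 ] rz -0.0015 tilt [-0.0004 -0.0008] F [ 0.6325 -2.8866 -2.5979] w 0.010838946160468332 ff 59.31630313396454 q [-0.5066  0.1998  1.1723 -0.0009  1.7695  1.0397]
```

In the tool's units: 0.004 m is 0.08, 0.003 m is 0.06.

```bash
echo '0.0 0 0.03 0.08 0 0 0 | 0.0 0 0 0.06 0 0 0 | 0.0 0 0 0 0 0 0 | 0.0 0 0 0 0 0 0' | python3 inch.py 40
python3 - <<'E'
from h import *
go(.5235,-.2475,.226,-1.545)
E
```

```text
time: 43.6
eef_pos: [0.5231, -0.2502, 0.231]
tool_rot: [0.001, 1.0, 0.012, 0.001]
wrist_force: [1.0, -5.9, -0.3]
width: 0.0108
finger_force: 59.8
t 43.6 tcp [ 0.5231 -0.2502  0.231 ] d [ 0.0005 -0.0027  0.005 ] rz -0.002 tilt [ 0.0012 -0.0022] F [ 1.0021 -5.9233 -0.3038] w 0.010821168296573029 ff 59.752564430236816 q [-0.5092  0.2017  1.182  -0.0014  1.7558  1.0376]
```

In the tool's units: 0.002 m is 0.04.

```bash
echo '0.0 0 0.04 0 0 0 0 | 0.0 0 0 0.04 0 0 0 | 0.0 0 0 0 0 0 0' | python3 inch.py 40
python3 - <<'E'
from h import *
go(.5235,-.2475,.226,-1.545)
E
```

```text
time: 43.9
eef_pos: [0.523, -0.2515, 0.2286]
tool_rot: [0.0, 1.0, 0.012, 0.0]
wrist_force: [-0.3, -4.5, 0.8]
width: 0.0107
finger_force: 59.8
t 43.9 tcp [ 0.523  -0.2515  0.2286] d [ 0.0006 -0.004   0.0026] rz -0.0013 tilt [ 0.0003 -0.0008] F [-0.3378 -4.5069  0.8063] w 0.010700394667958208 ff 59.82380211353302 q [-0.5116  0.2046  1.1834 -0.0005  1.753   1.0346]
```

In the tool's units: 0.0015 m is 0.03, 0.002 m is 0.04.

```bash
echo '0.0 0 0.03 0.02 0 0 0 | 0.0 0 0 0.04 0 0 0 | 0.0 0 0 0.02 0 0 0 | 0.0 0 0 0 0 0 0' | python3 inch.py 40
python3 - <<'E'
from h import *
go(.5235,-.2475,.226,-1.545)
E
```

```text
time: 44.3
eef_pos: [0.5228, -0.2525, 0.2239]
tool_rot: [-0.0, 1.0, 0.012, -0.001]
wrist_force: [-0.1, -1.7, -3.6]
width: 0.0108
finger_force: 59.4
t 44.3 tcp [ 0.5228 -0.2525  0.2239] d [ 0.0008 -0.005  -0.0021] rz -0.0009 tilt [-0.001   0.0006] F [-0.0573 -1.6635 -3.6026] w 0.010817395631409784 ff 59.43293809890747 q [-0.5135  0.2074  1.1894  0.      1.7459  1.0324]
```

In the tool's units: 0.003 m is 0.06, 0.002 m is 0.04.

```bash
echo '0.0 0 0.01 0.06 0 0 0 | 0.0 0 0 0.06 0 0 0 | 0.0 0 0 0.04 0 0 0 | 0.0 0 0 0 0 0 0 | 0.0 0 0 0 0 0 0' | python3 inch.py 40
python3 - <<'E'
from h import *
go(.5235,-.2525,.212,-1.545)
E
```

```text
time: 44.8
eef_pos: [0.523, -0.2531, 0.2165]
tool_rot: [-0.0, 1.0, 0.012, -0.0]
wrist_force: [0.3, 0.0, -3.0]
width: 0.0106
finger_force: 59.4
t 44.8 tcp [ 0.523  -0.2531  0.2165] d [ 0.0005 -0.0006  0.0045] rz -0.0009 tilt [-0.0001  0.0001] F [ 0.3063  0.0281 -3.0177] w 0.010606678923593566 ff 59.357757568359375 q [-0.5143  0.2087  1.2026  0.0001  1.7305  1.0317]
```

In the tool's units: 0.002 m is 0.04.

```bash
echo '0.0 0 0 0.04 0 0 0 | 0.0 0 0 0.04 0 0 0 | 0.0 0 0 0.04 0 0 0 | 0.0 0 0 0 0 0 0 | 0.0 0 0 0 0 0 0' | python3 inch.py 40
python3 - <<'E'
from h import *
go(.5235,-.2525,.212,-1.545)
E
```

```text
time: 45.3
eef_pos: [0.5232, -0.2533, 0.2115]
tool_rot: [0.0, 1.0, 0.012, 0.001]
wrist_force: [-1.7, 1.5, 3.5]
width: 0.0104
finger_force: 60.1
t 45.3 tcp [ 0.5232 -0.2533  0.2115] d [ 0.0004 -0.0008 -0.0005] rz -0.001 tilt [ 0.0011 -0.0007] F [-1.6621  1.5249  3.4882] w 0.010370066833700564 ff 60.05274295806885 q [-0.5144  0.2088  1.2124 -0.0001  1.7191  1.0316]
```

```bash
echo '0.04 0 0 0 0 0 0 | 0.04 0 0 0 0 0 0 | 0.04 0 0 0 0 0 0 | 0.04 0 0 -0.2 0 0 0 | 0.04 0 0 -0.6 0 0 0 | 0.04 0 0 -0.8 0 0 0 | 0.04 0 0 -0.8 0 0 0 | 0.04 0 0 0 0 0 0 | 0.04 0 0 0 0 0 0' | python3 inch.py
python3 - <<'E'
from h import *
go(.4995,.014,.33,0.0)
s=env.camera('side');t=env.camera('top');cv2.imwrite('pics/s4.png',s[:,:,::-1]);cv2.imwrite('pics/t4.png',t[:,:,::-1])
E
```

```text
time: 46.2
eef_pos: [0.5233, -0.2534, 0.3321]
tool_rot: [0.001, 1.0, 0.012, 0.001]
wrist_force: [0.6, 0.3, -0.8]
width: 0.0399
finger_force: 0.0
t 46.2 tcp [ 0.5233 -0.2534  0.3321] d [-0.0172 -0.2679  0.0017] rz -1.546 tilt [ 0.0026 -0.0015] F [ 0.65    0.3097 -0.7821] w 0.03994362466490931 ff 0.0 q [-0.5144  0.2288  0.9507 -0.0001  1.9591  1.0316]
```

In the tool's units: 0.045 m is 0.9, -0.0028 m is -0.056.

```bash
echo '0.05 0 0 0 0 0 -0.143 | 0.05 0 0 0 0 0 -0.143 | 0.05 0 0 0 0 0 -0.143 | 0.05 0 0 0 0 0 -0.143 | 0.05 0 0 0 0 0 -0.143 | 0.05 0 0 0 0 0 -0.143 | 0.05 0 0 0 0 0 -0.143 | 0.05 0 0 0 0 0 -0.143 | 0.05 0 0 0 0 0 -0.143 | 0.05 0 0 0 0 0 -0.143 | 0.05 0 0 0 0 0 -0.143 | 0.05 0 0 0 0 0 0' | python3 inch.py
echo '0.05 0.9 -0.056 0 0 0 0 | 0.05 0.9 -0.056 0 0 0 0 | 0.05 0.9 -0.056 0 0 0 0 | 0.05 0.9 -0.056 0 0 0 0 | 0.05 0.9 -0.056 0 0 0 0 | 0.05 0.9 -0.056 0 0 0 0 | 0.05 0 0 0 0 0 0 | 0.05 0 0 0 0 0 0' | python3 inch.py
python3 - <<'E'
from h import *
go(.501,.018,.2,0.026)
s=env.camera('side');t=env.camera('top');cv2.imwrite('pics/s4.png',s[:,:,::-1]);cv2.imwrite('pics/t4.png',t[:,:,::-1])
for n,im in(("top",t),("side",s)):
  for c,b in blobs(im,(80,100,90),(98,255,255),60): print(n,c,b[:4],onz(n,c,.2))
# bright plate region in the top view
g=cv2.cvtColor(t,cv2.COLOR_RGB2GRAY)
for r in range(160,212,3): print(r,' '.join(f'{v:3d}' for v in g[r,340:404:2]))
E
```

```text
time: 47.5
eef_pos: [0.5227, -0.253, 0.329]
tool_rot: [-0.001, 0.697, 0.717, -0.0]
wrist_force: [-1.1, 0.4, -0.7]
width: 0.05
finger_force: 0.0
time: 48.3
eef_pos: [0.4987, 0.017, 0.3299]
tool_rot: [-0.0, 0.698, 0.716, -0.001]
wrist_force: [-0.9, -0.5, 0.3]
width: 0.0501
finger_force: 0.0
t 48.3 tcp [0.4987 0.017  0.3299] d [0.001  0.0025 0.1299] rz 0.0 tilt [-0.0011 -0.0003] F [-0.8993 -0.483   0.3028] w 0.05008123509982646 ff 0.0 q [-0.0397 -0.0094  1.2115 -0.0004  1.9405 -0.0659]
top [389.1 159.5] [377 153  19  18] [ 0.5924 -0.299   0.2   ]
top [349.4 163.5] [345 155  18  20] [ 0.5784 -0.1866  0.2   ]
top [353.  206.6] [346 194  21  21] [ 0.4563 -0.1975  0.2   ]
top [386.7 208.7] [376 197  20  18] [ 0.4526 -0.2921  0.2   ]
top [446.4 205.7] [438 199  17  15] [ 0.4649 -0.4594  0.2   ]
side [ 57.9 169.5] [  0   0 139 304] [1.0352 0.1812 0.2   ]
side [ 9.3 93. ] [ 0 47 29 73] [ 1.7774 -0.2879  0.2   ]
side [300.5 138.8] [283 129  32  19] [ 0.4441 -0.2252  0.2   ]
160  97 180  78  85 118  74 193 208 209 209 206 202 203 207 208 200 194 204 205 203 202 203 198 204 206 175 144 104  83  8
[... 1553 characters left out ...]
 201 205 203 208 218  94 139  79  82  75
199  94 235 137  66 121 127 164 207 198  57 198 212  62 106 211 165 150 160 205 185  58 107 211  58 102 209 214 118 194  82  80  67
202  91 228 100  80 142 127 163 212 215 188 212 207 193 213 212 162 216 212 203 210 179 208 206 208 209 206 214 132 140  78  78  68
205 110 219 101  68 118 126 166 211 211 208 210 209 208 210 211 209 206 203 203 207 202 207 204 209 194 198 213 137 202  73  79  68
208 107 218 118 101 116 126 100 123 124 125 124 123 128 117 119 108 114 101 120 120 106  95  99 101  99 100 128 113 237  77  75  72
211 105 239  89  93  88  92 117 136 135 131 128 129 110 103  96  95 106  91  86 106 113 121 130 134 134 121 102 105 226  76  75  71
```

```bash
python3 - <<'E'
from h import *
np.set_printoptions(precision=4,suppress=True)
g=cv2.imread('pics/t4.png',0);m=np.zeros_like(g);m[145:215,350:397]=(g[145:215,350:397]>155)*255
m=cv2.morphologyEx(m,cv2.MORPH_CLOSE,np.ones((7,7)));m=cv2.morphologyEx(m,cv2.MORPH_OPEN,np.ones((15,15)))
k=max(cv2.findContours(m,0,2)[0],key=cv2.contourArea);r=cv2.minAreaRect(k);b=cv2.boxPoints(r);print(r)
P=np.array([onz("top",x,.207) for x in b]);print(P,P.mean(0))
e=[P[i]-P[i-1] for i in range(4)];e=max(e,key=np.linalg.norm);print(np.arctan2(e[1],e[0]),[np.linalg.norm(P[i]-P[i-1]) for i in range(4)])
for z in(.188,.202): print(proj("top",(.523,-.2515,z)))
E
```

```text
((373.5, 180.5), (53.0, 43.0), 90.0)
[[ 0.6047 -0.1925  0.207 ]
 [ 0.6074 -0.3138  0.207 ]
 [ 0.4576 -0.3135  0.207 ]
 [ 0.4548 -0.1934  0.207 ]] [ 0.5311 -0.2533  0.207 ]
0.005709208452736856 [np.float64(0.14993148119261485), np.float64(0.12129181715546981), np.float64(0.14981259590640153), np.float64(0.12011703901161684)]
[371.3315 183.8322]
[372.4437 183.3924]
```

In the tool's units: 0.0025 m is 0.05, 0.045 m is 0.9.

```bash
echo '0.05 0.02 0.05 0.9 0 0 0 | 0.05 0 0 0.9 0 0 0 | 0.05 0 0 0.6 0 0 0 | 0.05 0 0 0.4 0 0 0 | 0.05 0 0 0.3 0 0 0 | 0.05 0 0 0 0 0 0 | 0.05 0 0 0 0 0 0' | python3 inch.py
python3 - <<'E'
from h import *
go(.501,.018,.131,0.026)
E
```

```text
time: 49.1
eef_pos: [0.5019, 0.0167, 0.1764]
tool_rot: [0.0, 0.698, 0.716, 0.0]
wrist_force: [-0.7, 0.1, -0.1]
width: 0.0499
finger_force: 0.0
t 49.1 tcp [0.5019 0.0167 0.1764] d [ 0.0013 -0.0009  0.0454] rz -0.0004 tilt [ 0.001  -0.0001] F [-0.6749  0.139  -0.0542] w 0.0498940377662731 ff 0.0 q [-0.0402 -0.0045  1.5104 -0.0001  1.6347 -0.0658]
```

In the tool's units: 0.015 m is 0.3, 0.012 m is 0.24.

```bash
echo '0.05 0.02 -0.02 0.3 0 0 0 | 0.05 0 0 0.24 0 0 0 | 0.05 0 0 0.2 0 0 0 | 0.05 0 0 0.16 0 0 0 | 0.05 0 0 0 0 0 0' | python3 inch.py
python3 - <<'E'
from h import *
go(.501,.018,.131,0.026)
E
```

```text
time: 49.6
eef_pos: [0.4996, 0.0183, 0.129]
tool_rot: [-0.001, 0.697, 0.717, -0.001]
wrist_force: [-0.0, 0.1, -0.1]
width: 0.0497
finger_force: 0.0
t 49.6 tcp [0.4996 0.0183 0.129 ] d [-0.0004  0.0013 -0.002 ] rz 0.0011 tilt [-0.0026 -0.    ] F [-0.0251  0.1252 -0.1314] w 0.04971342475849964 ff 0.0 q [-0.0371  0.0189  1.5821 -0.0001  1.5431 -0.0642]
```

```bash
echo '0.0 0 0 0 0 0 0 | 0.0 0 0 0 0 0 0 | 0.0 0 0 0 0 0 0 | 0.0 0 0 0 0 0 0 | 0.0 0 0 0 0 0 0' | python3 inch.py 40
python3 - <<'E'
from h import *
go(.501,.018,.16,0.026)
E
```

```text
time: 50.1
eef_pos: [0.5013, 0.0183, 0.1314]
tool_rot: [0.001, 0.697, 0.717, 0.001]
wrist_force: [6.3, 0.5, 1.6]
width: 0.0164
finger_force: 40.0
t 50.1 tcp [0.5013 0.0183 0.1314] d [-0.0003 -0.0002 -0.0286] rz 0.001 tilt [ 0.0028 -0.    ] F [6.3249 0.462  1.5609] w 0.016442004052745138 ff 40.010823011398315 q [-0.0372  0.0172  1.5789  0.0001  1.5427 -0.0642]
```

In the tool's units: 0.002 m is 0.04, -0.008 m is -0.16.

```bash
echo '0.0 0 0.04 -0.1 0 0 0 | 0.0 -0.02 0 -0.14 0 0 0 | 0.0 -0.02 0 -0.16 0 0 0 | 0.0 -0.02 0 -0.16 0 0 0 | 0.0 -0.02 0 -0.14 0 0 0 | 0.0 0 0 0 0 0 0' | python3 inch.py 50
python3 - <<'E'
from h import *
go(.501,.018,.16,0.026)
cv2.imwrite('pics/s5.png',env.camera('side')[:,:,::-1])
E
```

```text
time: 50.7
eef_pos: [0.5016, 0.0119, 0.1661]
tool_rot: [0.001, 0.698, 0.716, -0.002]
wrist_force: [-2.2, -10.1, -5.5]
width: 0.016
finger_force: 49.0
t 50.7 tcp [0.5016 0.0119 0.1661] d [ 0.0061 -0.0004  0.0061] rz -0.0011 tilt [-0.0025 -0.0041] F [ -2.1533 -10.124   -5.5087] w 0.016042314853836108 ff 49.008445143699646 q [-0.0472  0.0022  1.5242 -0.0042  1.6175 -0.0723]
```

```bash
echo '0.0 -0.02 0 0 0 0 0 | 0.0 0 0 0 0 0 0 | 0.0 0 0 0 0 0 0 | 0.0 0 0 0 0 0 0 | 0.0 0 0 0 0 0 0 | 0.0 0 0 0 0 0 0 | 0.0 0 0 0 0 0 0 | 0.0 0 0 0 0 0 0 | 0.0 0 0 0 0 0 0 | 0.0 0 0 0 0 0 0' | python3 inch.py 50
cat >> h.py <<'E'
def orange(im):
    h=cv2.cvtColor(im,cv2.COLOR_RGB2HSV);m=cv2.inRange(h,np.array((4,110,120)),np.array((16,255,255)));return m
def crank():
    s=env.camera('side');m=orange(s);m[:, :225]=0;m[:,345:]=0;m[:120]=0;m[230:]=0
    n,l,st,c=cv2.connectedComponentsWithStats(m);print("handle",[(c[i].round(1),st[i,4]) for i in range(1,n) if st[i,4]>25])
    print("lids",[(c,b[:4].tolist()) for c,b in blobs(s,(80,100,90),(98,255,255),40) if 230<c[0]<340])
E
python3 - <<'E'
from h import *
go(.501,.018,.16,0.026)
crank()
E
```

```text
time: 51.75
eef_pos: [0.5016, 0.0121, 0.1656]
tool_rot: [-0.0, 0.698, 0.716, -0.002]
wrist_force: [-2.2, -6.8, -5.3]
width: 0.0159
finger_force: 49.2
t 51.75 tcp [0.5016 0.0121 0.1656] d [ 0.0059 -0.0005  0.0056] rz -0.0 tilt [-0.0027 -0.002 ] F [-2.1566 -6.7927 -5.2777] w 0.015870580331721652 ff 49.17889952659607 q [-0.0481  0.0026  1.525  -0.0022  1.6166 -0.0741]
handle [(array([310. , 132.5]), np.int32(26)), (array([295.2, 180.2]), np.int32(36))]
lids [(array([300.8, 141.1]), [284, 131, 31, 20])]
```

```bash
for i in 1; do echo '0.0 0 0 0 0 0 0 | 0.0 0 0 0 0 0 0 | 0.0 0 0 0 0 0 0 | 0.0 0 0 0 0 0 0 | 0.0 0 0 0 0 0 0 | 0.0 0 0 0 0 0 0 | 0.0 0 0 0 0 0 0 | 0.0 0 0 0 0 0 0 | 0.0 0 0 0 0 0 0 | 0.0 0 0 0 0 0 0 | 0.0 0 0 0 0 0 0 | 0.0 0 0 0 0 0 0' | python3 inch.py 50 >/dev/null; done
echo '0.0 0 0 0 0 0 0 | 0.0 0 0 0 0 0 0 | 0.0 0 0 0 0 0 0 | 0.0 0 0 0 0 0 0 | 0.0 0 0 0 0 0 0 | 0.0 0 0 0 0 0 0 | 0.0 0 0 0 0 0 0 | 0.0 0 0 0 0 0 0 | 0.0 0 0 0 0 0 0 | 0.0 0 0 0 0 0 0 | 0.0 0 0 0 0 0 0 | 0.0 0 0 0 0 0 0' | python3 inch.py 50
python3 -c "
from h import *
crank()"
echo '0.0 0 0 0 0 0 0 | 0.0 0 0 0 0 0 0 | 0.0 0 0 0 0 0 0 | 0.0 0 0 0 0 0 0 | 0.0 0 0 0 0 0 0 | 0.0 0 0 0 0 0 0 | 0.0 0 0 0 0 0 0 | 0.0 0 0 0 0 0 0 | 0.0 0 0 0 0 0 0 | 0.0 0 0 0 0 0 0 | 0.0 0 0 0 0 0 0 | 0.0 0 0 0 0 0 0' | python3 inch.py 50 >/dev/null
echo '0.0 0 0 0 0 0 0 | 0.0 0 0 0 0 0 0 | 0.0 0 0 0 0 0 0 | 0.0 0 0 0 0 0 0 | 0.0 0 0 0 0 0 0 | 0.0 0 0 0 0 0 0 | 0.0 0 0 0 0 0 0 | 0.0 0 0 0 0 0 0 | 0.0 0 0 0 0 0 0 | 0.0 0 0 0 0 0 0 | 0.0 0 0 0 0 0 0 | 0.0 0 0 0 0 0 0' | python3 inch.py 50
python3 -c "
from h import *
crank()"
```

```text
time: 54.2
eef_pos: [0.5016, 0.0121, 0.1655]
tool_rot: [-0.0, 0.698, 0.716, -0.002]
wrist_force: [-2.5, -5.1, -4.5]
width: 0.0161
finger_force: 49.2
handle [(array([309.7, 132.6]), np.int32(30)), (array([291.3, 202. ]), np.int32(33))]
lids [(array([309.6, 134.1]), [305, 131, 10, 7]), (array([296.4, 150. ]), [283, 139, 24, 19])]
time: 56.65
eef_pos: [0.5016, 0.0121, 0.1656]
tool_rot: [-0.0, 0.698, 0.716, -0.002]
wrist_force: [-1.5, -5.6, -4.3]
width: 0.016
finger_force: 49.2
handle [(array([309.7, 132.6]), np.int32(30)), (array([284.9, 209.9]), np.int32(64))]
lids [(array([309.7, 134.2]), [305, 131, 10, 7]), (array([296.2, 155.6]), [283, 144, 24, 19])]
```

```bash
echo '0.0 0 0 0 0 0 0 | 0.0 0 0 0 0 0 0 | 0.0 0 0 0 0 0 0 | 0.0 0 0 0 0 0 0 | 0.0 0 0 0 0 0 0 | 0.0 0 0 0 0 0 0 | 0.0 0 0 0 0 0 0 | 0.0 0 0 0 0 0 0 | 0.0 0 0 0 0 0 0 | 0.0 0 0 0 0 0 0 | 0.0 0 0 0 0 0 0 | 0.0 0 0 0 0 0 0' | python3 inch.py 50 >/dev/null
echo '0.0 0 0 0 0 0 0 | 0.0 0 0 0 0 0 0 | 0.0 0 0 0 0 0 0 | 0.0 0 0 0 0 0 0 | 0.0 0 0 0 0 0 0 | 0.0 0 0 0 0 0 0 | 0.0 0 0 0 0 0 0 | 0.0 0 0 0 0 0 0 | 0.0 0 0 0 0 0 0 | 0.0 0 0 0 0 0 0 | 0.0 0 0 0 0 0 0 | 0.0 0 0 0 0 0 0' | python3 inch.py 50 >/dev/null
python3 -c "
from h import *
crank()"
echo '0.0 0 0 0 0 0 0 | 0.0 0 0 0 0 0 0 | 0.0 0 0 0 0 0 0 | 0.0 0 0 0 0 0 0 | 0.0 0 0 0 0 0 0 | 0.0 0 0 0 0 0 0 | 0.0 0 0 0 0 0 0 | 0.0 0 0 0 0 0 0 | 0.0 0 0 0 0 0 0 | 0.0 0 0 0 0 0 0 | 0.0 0 0 0 0 0 0 | 0.0 0 0 0 0 0 0' | python3 inch.py 50
python3 -c "
from h import *
crank()"
```

```text
handle [(array([309.7, 132.6]), np.int32(30)), (array([283.4, 203.8]), np.int32(72))]
lids [(array([309.7, 134.2]), [305, 131, 10, 7]), (array([299.3, 157.9]), [290, 149, 16, 17])]
time: 60.35
eef_pos: [0.5016, 0.0121, 0.1655]
tool_rot: [-0.0, 0.698, 0.716, -0.002]
wrist_force: [-1.7, -6.1, -5.0]
width: 0.0158
finger_force: 49.2
handle [(array([309.7, 132.6]), np.int32(30)), (array([283.5, 203.8]), np.int32(74))]
lids [(array([309.6, 134.1]), [305, 131, 10, 7]), (array([299.3, 157.9]), [290, 148, 16, 18])]
```

```bash
echo '0.0 0.02 0 0.16 0 0 0 | 0.0 0.02 0 0.16 0 0 0 | 0.0 0.02 0 0.14 0 0 0 | 0.0 0.02 0 0.12 0 0 0 | 0.0 0.02 0 0.06 0 0 0 | 0.0 0 0 0 0 0 0 | 0.0 0 0 0 0 0 0' | python3 inch.py 50
python3 -c "
from h import *
go(.501,.018,.1314)
crank()"
```

```text
time: 61.1
eef_pos: [0.5015, 0.0199, 0.1349]
tool_rot: [-0.002, 0.697, 0.717, 0.0]
wrist_force: [-6.1, 6.8, 2.9]
width: 0.0161
finger_force: 50.0
t 61.1 tcp [0.5015 0.0199 0.1349] d [-0.0019 -0.0006  0.0035] rz 0.0028 tilt [-0.0018  0.0026] F [-6.1269  6.7791  2.9357] w 0.016142855805483466 ff 49.95457112789154 q [-0.0354  0.0196  1.5694  0.0025  1.5545 -0.0643]
handle [(array([309.7, 132.6]), np.int32(30)), (array([283.3, 204.1]), np.int32(64))]
lids [(array([309.7, 134.2]), [305, 131, 10, 7]), (array([299.3, 157.9]), [290, 149, 16, 17])]
```

```bash
echo '0.05 0 0 0 0 0 0 | 0.05 0 0 0 0 0 0 | 0.05 0 0 0 0 0 0 | 0.05 0 0 -0.4 0 0 0 | 0.05 0 0 -0.8 0 0 0 | 0.05 0 0 -1 0 0 0 | 0.05 0 0 -1 0 0 0 | 0.05 0 0 -0.6 0 0 0 | 0.05 0 0 0 0 0 0 | 0.05 0 0 0 0 0 0 | 0.05 0 0 0 0 0 0' | python3 inch.py 40
python3 - <<'E'
from h import *
go(.501,.018,.33)
crank()
a=cv2.imread('pics/side0.png',0).astype(int);s=env.camera('side');b=cv2.cvtColor(s,cv2.COLOR_RGB2GRAY).astype(int)
for n,g in(('before',a),('after',b)):
    m=(g[165:200,245:275]<60).astype('uint8');k,l,st,c=cv2.connectedComponentsWithStats(m);print(n,[(c[i]+[245,165],st[i,4]) for i in range(1,k) if st[i,4]>15])
t=env.camera('top')
for c,q in blobs(t,(80,100,90),(98,255,255),60): print(c,q[:4],onz('top',c,.13))
E
```

```text
time: 62.25
eef_pos: [0.502, 0.0183, 0.3218]
tool_rot: [-0.001, 0.698, 0.717, -0.001]
wrist_force: [0.4, -0.5, -0.5]
width: 0.0501
finger_force: 0.0
t 62.25 tcp [0.502  0.0183 0.3218] d [-0.0002 -0.0011 -0.0082] rz 0.0008 tilt [-0.0029 -0.    ] F [ 0.4288 -0.4823 -0.4764] w 0.0500912829563441 ff 0.0 q [-0.0371 -0.0015  1.2199 -0.0001  1.9261 -0.064 ]
handle [(array([309.7, 132.6]), np.int32(30)), (array([284.5, 203.8]), np.int32(90))]
lids [(array([309.6, 134.1]), [305, 131, 10, 7]), (array([299.2, 158. ]), [290, 149, 16, 17])]
before [(array([258.9767, 184.0698]), np.int32(43))]
after [(array([259.4231, 180.8718]), np.int32(78))]
[346.  165.9] [341 158  17  19] [ 0.5805 -0.189   0.13  ]
[348.8 207.8] [342 195  20  21] [ 0.4558 -0.1981  0.13  ]
[380.9 209.4] [370 198  20  17] [ 0.4532 -0.2928  0.13  ]
[446.6 205.7] [438 199  17  15] [ 0.4686 -0.4863  0.13  ]
```

```bash
python3 - <<'E'
from h import *
t=env.camera('top')
for c,q in blobs(t,(78,80,40),(100,255,255),15):
    if c[0]>300: print(c,q,onz('top',c,.13))
h=cv2.cvtColor(t,cv2.COLOR_RGB2HSV)
for r in range(150,172,3): print(r,[tuple(int(v) for v in h[r,c]) for c in range(372,396,3)])
c=np.array([.523,-.2515]);print(proj('top',(.578,-.289,.13)))
E
```

```text
[382.5 162.9] [371 157  18  18  69] [ 0.59185169 -0.29752099  0.13      ]
[345.6 166.1] [341 158  17  20  99] [ 0.57982589 -0.18784333  0.13      ]
[348.9 207.9] [342 195  20  21 147] [ 0.45547816 -0.19844117  0.13      ]
[380.6 209.4] [370 198  20  18 117] [ 0.45319328 -0.29194137  0.13      ]
[445.8 206. ] [438 199  17  15 176] [ 0.46764292 -0.48389735  0.13      ]
[429.1 225.7] [421 218  17  16 170] [ 0.40851301 -0.43429689  0.13      ]
150 [(130, 9, 85), (135, 12, 82), (105, 13, 81), (113, 11, 89), (170, 9, 83), (105, 6, 82), (110, 9, 84), (113, 13, 79)]
153 [(0, 0, 77), (165, 6, 79), (105, 7, 78), (96, 15, 84), (105, 8, 125), (107, 14, 129), (135, 7, 75), (140, 9, 83)]
156 [(108, 22, 138), (166, 30, 111), (179, 62, 135), (176, 14, 151), (114, 8, 161), (113, 13, 174), (111, 22, 81), (120, 6, 80)]
159 [(1, 133, 167), (2, 105, 175), (2, 98, 182), (2, 104, 181), (0, 109, 168), (99, 28, 91), (120, 12, 64), (105, 7, 77)]
162 [(103, 14, 213), (108, 14, 214), (101, 19, 211), (106, 16, 213), (105, 20, 205), (1, 120, 149), (120, 18, 71), (100, 10, 79)]
165 [(103, 11, 216), (109, 13, 217), (109, 16, 219), (110, 14, 216), (104, 18, 209), (1, 126, 200), (107, 24, 95), (110, 9, 81)]
168 [(128, 9, 117), (109, 14, 146), (110, 16, 148), (103, 17, 138), (108, 17, 182), (1, 122, 184), (107, 25, 72), (75, 6, 81)]
171 [(108, 14, 180), (113, 11, 209), (104, 14, 204), (114, 12, 206), (102, 14, 183), (1, 155, 183), (107, 29, 80), (114, 16, 82)]
[379.62971963 167.45123179]
```

```bash
python3 -c "
from bench import env
print(env.sign_off())"
```

```text
the job is handed in; nothing more can be done
None
```

I handed the job in at about 62 s: all four jars are in the rack pockets, the hold-down plate is on the collar, the rack looks fully down and the pawl is back on the wheel. The hand-in returned no verdict, so this rests on my own camera and force readings.

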